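# Clamp a pine block with the folding-handle crank

## Task

Clamp the pine block in the bench clamp ready for drilling: swing the crank's folded handle fully upright, then crank it clockwise (seen from above) until the moving jaw has pushed the block against the fixed jaw and holds it firmly, with 20 to 70 N and never more, for the soft wood bruises. Then fold the handle back down flat on the crank arm and let go, leaving the clamp tight and the things lying about undisturbed.

Things in the scene. Friction and masses are not known exactly. Their poses are not given: they have to be found in the camera images.
- clamp: grey bench clamp fixed to the bench, bed 120 x 330 x 12 mm. Origin: centre of the bed's underside; its y axis runs along the 330 mm, from the stop jaw's end to the gear housing with the crank (66 x 60 mm, top 62 mm high, centred at y = +115 mm). The moving jaw (59 mm high) slides along -y to clamp.
- crank_axis (a point): point on the vertical axis of the crank, at the height of the handle's pivot (99 mm above the bench); axes as the clamp's
- crank (a joint): turn of the crank in rad, growing clockwise seen from above (clamping); at 0 the arm points along the clamp's +y; it starts near -0.15 to 0.9, range to 8.5. The jaw advances 8 mm per rad. From 0 it takes 3.1 to 7.5 rad until the block is seated. Running drag 0.5 N m (about 7 N at the handle, a bit uneven to feel); the crank stays where it is left.
- fold (a joint): fold of the handle in rad: 0 = flat on the crank arm, pointing back to the crank axis; 1.571 = upright, the stop. The pivot is stiff (0.1 N m, about 2.5 N at the grip point) and stays where it is left.
- handle_pivot (a point): pivot of the folding handle, on the crank arm's outer end, 70 mm from the crank axis, 99 mm above the bench. x axis: outward along the arm; y: the fold axis (level, square to the arm); z up. The steel cheeks round it reach 10 mm to either side and 8 mm above it. The arm (12 mm wide) has its top 11 mm below it.
- handle_grip (a point): where to pinch: point on the axis of the black round handle sleeve, 44 mm from the pivot. The sleeve, 18 mm in diameter, reaches from 15 to 67 mm from the pivot and turns freely on the handle, so a hand can follow the circle without turning. Its x axis lies along the handle toward the pivot. Beside the arm there is free room down to the bearing cap, 31 mm below the folded handle's axis.
- jaw: moving steel jaw, 90 mm wide, with a sprung steel pressure plate. Origin: centre of the plate's lower edge, on the bed's top, in the unpressed plate's front face; moves along the clamp's -y. Beyond the running drag, each 1 N of push at the handle along its circle gives about 8.7 N at the jaw. Once the block is seated the jaw force rises about 250 N per rad of crank (32 N per mm).
- block: loose pine block, 45 x 110 x 30 mm, lying on the bed with its long sides along the jaws, to be clamped across the 45 mm. Origin: centre of its underside; its 45 mm side lies 12 degrees clockwise of its x axis. It starts 2 to 22 mm short of the fixed jaw's worn facing; where it seats is not known beforehand to better than 5 mm. To be held with 20 to 70 N; above 70 N it bruises.
- tape_measure: orange tape measure, 80 x 103 x 40 mm, bystander on the bench beyond the fixed jaw; origin at its underside
- fitting: brass fitting, 24 mm hexagon, 42 mm high, bystander standing on the bench on the robot's side of the clamp; origin at its underside
- tape_roll: roll of white tape, 68 mm across, 24 mm high, bystander on the bench on the robot's side of the clamp; origin at its underside
- stop: the clamp's fixed jaw, grey, 90 mm wide, 62 mm over the bench, bolted at different places along the bed. Origin: on the bed's top, in the middle of its width, 2 mm in front of its metal front. Before the metal stands a wooden facing, which is worn: its front face lies 1 to 11 mm from this origin along the clamp's +y, not known beforehand
Things that resemble listed ones, but are neither listed nor needed, are in the scene too. What is shaped like the block but blue or turquoise is not meant.

How it is judged:
By the outcome, as a careful person would: the job done as asked, in the order asked, and still so for the second after the job is handed in, with the robot touching nothing.
It also fails if it takes over 72 s, if anything falls off the work surface, if the arm or the gripper's body presses on something with over 40 N, if the wrist force passes 120 N, or if a joint passes its speed limit or range.

## Robot

A 6-joint arm with a two-finger parallel gripper is mounted at the origin on a cart in front of the work surface, level with it; the furniture and walls round the work are solid. World frame = base frame: x ahead of the robot, y to its left, z up, the work surface at z = 0. Lengths are in m, angles in degrees, forces in N, time in s.
With the tool pointing down it reaches from about 0.375 to 0.9 m from the base axis. Payload 3.1 kg.
Tool frame: the origin (TCP) lies between the finger pads; the fingertips stand 22 mm ahead of it and the grasp point (between the pads) lies 3 mm ahead of it; y points along the fingers, x is the direction in which the jaws open and shut, and the axes are right-handed (so a half turn about y gives the same grasp; the last joint's range is limited). The gripper opens to 87 mm and grips with 3 to 60 N. Pads are 19 mm wide; open, the fingers measure 117 mm over their backs; the gripper's body (75 mm by 190 mm) begins 51 mm behind the grasp point.
Start: joints at [-73.997, 30.224, 82.088, -0, 67.689, -10.227], TCP at [0.276, -0.561, 0.245] pointing down, gripper open.
Joint ranges: [-176.69, 176.69], [-43.24, 126.21], [12.49, 139.97], [-82, 262], [0, 151.66], [-163.58, 163.58]. Speed limits (degrees/s): [159.86, 159.86, 180, 180, 180, 180].

## Interface

Orientations are given as a 3x3 rotation matrix whose columns are the frame's x, y, z axes.
In Python, from rig import bot, imaging, workorder gives the robot as it stands. The module is installed in compiled form; this text tells all that it offers.
- The arm moves only by the tool drive_tool, never from a script. Its argument "commands" is a list of rows, each an object of numbers: "dx", "dy", "dz": the shift along the tool's x, y, z normalised to -1 to 1, where 1 is 4 cm; "wx", "wy", "wz": the turn, a rotation vector about the tool's x, y, z normalised to -1 to 1, where 1 is pi/2 rad; "grip": the finger opening in mm, from 0 to 87. In form: [{"dx": .., "dy": .., "dz": .., "wx": .., "wy": .., "wz": .., "grip": ..}, ...]. A call has 1 to 8 rows; each row shifts and turns the commanded pose from where the row before left it, along the tool's axes as they then stand; what a row does not reach is not made up. A row lasts 1/8 s, in which the tool goes at most 62.5 mm and 10.7 degrees, less where a joint would pass 70% of its speed; a pose out of reach is approached as far as the arm can. A call with a number of a shift or a turn outside -1 to 1 is refused whole. A call with a gripper value outside its range is refused whole. The fingers move at their own pace and stop on an object; the grip force is fixed at half the most. Time passes only in rows, so rows that do not move let the fingers close. It gives the time, the measured TCP pose, the force and the opening at its end, in the units of the state.
- bot.read_state(): the state, without advancing time (a new reading comes with each control period).
- imaging.capture(name): name is "scene" or "top" or "wrist"; returns (picture, depth): 480x640x3 uint8, red, green, blue; 480x640 float32, m along the optical axis (not along the pixel's ray), 0 where there is no reading.
- imaging.get_calibration(name): a dict with "mtx" (3x3 intrinsics, pixels), "world_to_cam" (4x4, takes a point from world to camera coordinates). Camera axes: x right, y down, z forward; pixel columns grow to the right and rows downward; lengths in m; the calibration is good to about 2 mm. A picture is of the moment at which its call begins: read the wrist's pose just before it. get_calibration takes no time and is no camera call; for the wrist camera it gives the pose at the moment of the call.
- workorder.hand_in(): hands the job in, once; it reports no verdict.
The state is a dict: "time_s": time; "joint_positions": joint angles; "qvel": joint speeds; "tau": joint torques, N m; "position": TCP position; "tcp_rot": TCP orientation; "force": force on the tool from outside, world axes, zero at the start; "moment": the same for the moment, N m; "opening": opening from 0.0 (shut) to 1.0 (fully open).
Only numpy, scipy, OpenCV 4.12 (cv2) and the standard library are available. Lean on these libraries where they do the work, as an engineer would, in place of code of your own. Each camera call takes 0.05 s, during which the arm holds its last target. There are 200 camera calls.

## Working session

There is one attempt and no reset: what is moved stays moved. The work goes in short steps, Python scripts to look and compute and a tool call to move; the robot and the scene stay as the last step left them, time stands still between calls to the robot, and variables do not carry over. Pictures are saved under pics/ and viewed, on a budget of 10 in all, crops included, one or two more only if the job needs it, and the job is handed in when it is done.

Besides the shell and the picture viewer there is one more tool, called after ">>>" as name(argument=value, ...), one argument or row to a line, values as JSON. drive_tool: Moves the arm, as the interface text tells. Its arguments: {"type":"object","properties":{"commands":{"type":"array"}},"required":["commands"]}

```bash
mkdir -p pics; python3 - <<'E'
from rig import bot, imaging
import cv2,numpy as np
s=bot.read_state();print(s)
for n in("scene","top"):
    p,d=imaging.capture(n);c=imaging.get_calibration(n);print(n,c["mtx"].tolist(),np.round(c["world_to_cam"],4).tolist())
    cv2.imwrite(f"pics/{n}0.png",p[:,:,::-1]);np.savez(f"{n}0.npz",p=p,d=d,K=c["mtx"],T=c["world_to_cam"])
E
```

```text
{'time_s': 0.0, 'joint_positions': array([-7.39975216e+01,  3.02785591e+01,  8.21559748e+01, -2.35536135e-04,
        6.76875724e+01, -1.02268526e+01]), 'qvel': array([ 0.06343371, -0.05242374,  0.06035705,  0.00436345, -0.0405355 ,
        0.03834861]), 'tau': array([-1.44059363e-04, -4.40043354e+01, -1.76594746e+01,  6.33219467e-02,
        5.83412696e-02, -1.84262744e-04]), 'position': array([ 0.27606906, -0.55997169,  0.24357822]), 'tcp_rot': array([[ 4.41965906e-01, -5.91170578e-04,  8.97031654e-01],
       [-8.97029396e-01,  2.04752493e-03,  4.41966142e-01],
       [-2.09797206e-03, -9.99997729e-01,  3.74638825e-04]]), 'force': array([-0.55427371, -0.05697699,  0.41909059]), 'moment': array([ 0.05409453, -0.00342462, -0.01005969]), 'opening': 1.0003714033666524}
scene [[572.8614480956506, 0.0, 316.4627117471143], [0.0, 572.8614480956506, 234.24089657481534], [0.0, 0.0, 1.0]] [[-0.6497, -0.7598, -0.0243, 0.2292], [-0.4142, 0.3806, -0.8268, 0.3776], [0.6375, -0.5271, -0.562, 0.8226], [0.0, 0.0, 0.0, 1.0]]
top [[532.641869947399, 0.0, 312.2952036855754], [0.0, 532.641869947399, 241.73343998852985], [0.0, 0.0, 1.0]] [[0.0209, -0.9994, -0.0262, -0.1542], [-0.9977, -0.0191, -0.0656, 0.5639], [0.0651, 0.0275, -0.9975, 1.1039], [0.0, 0.0, 0.0, 1.0]]
```

View pics/top0.png

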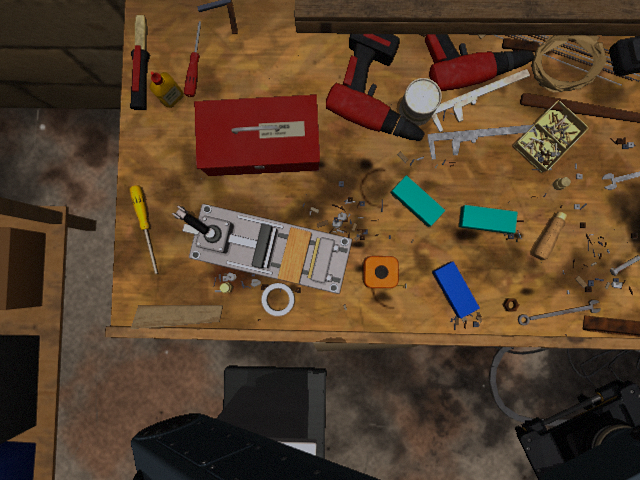

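View pics/scene0.png

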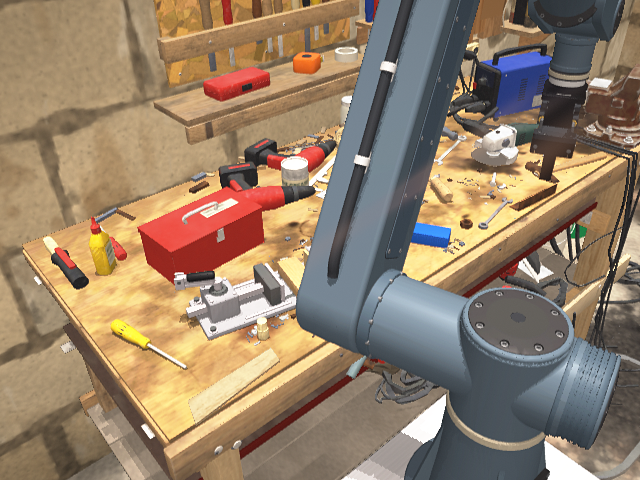

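The top view shows the grey clamp around (270,248), with the crank housing at (210,235), the moving jaw at (262,245), the pine block at (293,255) and the stop at (325,260). The turquoise and blue look-alike blocks are at (417,200), (488,220) and (456,290). The pale plank at (178,316) is another. I choose the pine block lying in the clamp. Next is a close crop.

```bash
python3 - <<'E'
import cv2,numpy as np
z=np.load("top0.npz");p=z["p"];c=p[190:302,165:365]
cv2.imwrite("pics/crop1.png",cv2.resize(c[:,:,::-1],None,fx=4,fy=4,interpolation=cv2.INTER_CUBIC))
d=z["d"];K=z["K"];T=z["T"];Ti=np.linalg.inv(T)
v,u=np.mgrid[190:302,165:365];D=d[190:302,165:365]
P=np.stack([(u-K[0,2])/K[0,0]*D,(v-K[1,2])/K[1,1]*D,D,np.ones_like(D)],-1)@Ti.T
np.save("P.npy",P)
Z=P[...,2]
# height map visualised
im=cv2.applyColorMap(np.uint8(np.clip(Z/0.13,0,1)*255),cv2.COLORMAP_JET)
cv2.imwrite("pics/crop1z.png",cv2.resize(im,None,fx=4,fy=4,interpolation=cv2.INTER_NEAREST))
bed=((Z>0.007)&(Z<0.12)).astype(np.uint8)
bed=cv2.morphologyEx(bed,cv2.MORPH_OPEN,np.ones((3,3)))
n,l,st,ce=cv2.connectedComponentsWithStats(bed);print(st,ce)
E
```

```text
[[    0     0   200   112 13030]
 [    9    14   178    89  8933]
 [  177    24     4     6    21]
 [  172    32     4     5    18]
 [   62    87     7     4    21]
 [   55    92    12    11   103]
 [   88    93     5     3    15]
 [   97    93    33    19   259]] [[ 97.4856485   53.31227936]
 [102.25333035  56.85805441]
 [178.71428571  26.28571429]
 [173.66666667  34.16666667]
 [ 65.          88.57142857]
 [ 60.78640777  97.08737864]
 [ 90.          94.        ]
 [113.04247104 101.12355212]]
```

View pics/crop1.png

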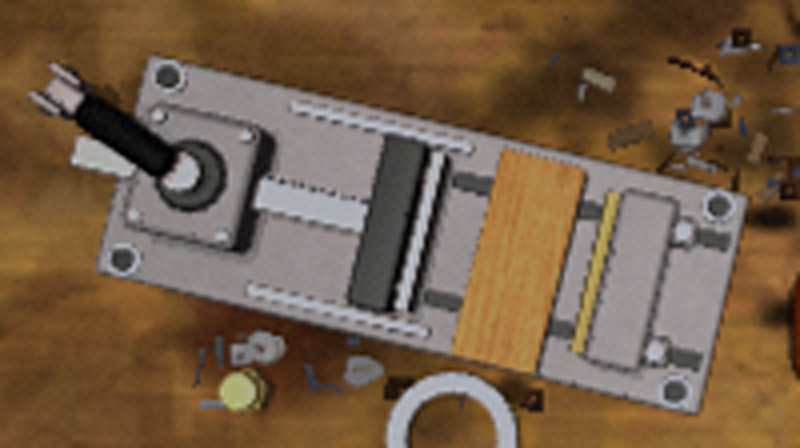

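View pics/crop1z.png

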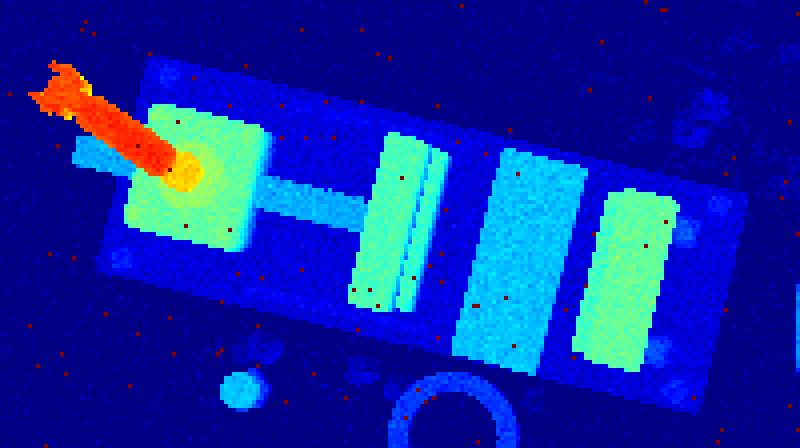

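```bash
cat > h.py <<'E'
import numpy as np,cv2
z=np.load("top0.npz");K=z["K"];T=z["T"]
def ray(u,v,h,K=K,T=T):
    R=T[:3,:3];c=-R.T@T[:3,3];d=R.T@np.linalg.inv(K)@np.array([u,v,1.]);return c+d*(h-c[2])/d[2]
def crop(x,y,h): return ray(165+(x+.5)/4-.5,190+(y+.5)/4-.5,h)
E
python3 - <<'E'
from h import *
P=np.load("P.npy");Z=P[...,2]
c=np.array([crop(*q,.012) for q in[(149,57),(747,195),(698,412),(98,272)]])
print(c.round(4));o=c.mean(0)
print("len",np.linalg.norm(c[0]-c[1]),np.linalg.norm(c[0]-c[3]))
y=(c[0]+c[3]-c[1]-c[2])[:2];y/=np.linalg.norm(y);x=np.array([y[1],-y[0]])
print("origin",o,"yaxis",y,np.degrees(np.arctan2(y[1],y[0])))
def cl(w):w=np.asarray(w)[:2]-o[:2];return np.round([w@x*1e3,w@y*1e3],1)
ca=o[:2]+.115*y;print("crank axis",ca,"cap seen",cl(crop(190,172,.075)))
m=(Z>.088)&(Z<.125);pts=P[m][:,:2];k=np.array([cl(q) for q in pts])
print("handle pts n",m.sum(),"z pct",np.percentile(Z[m],[5,50,95]))
# sleeve: dark pixels
g=z["p"][190:302,165:365].max(-1)
s=m&(g<60);v,u=np.nonzero(s)
q=np.array([cl(crop(4*a+1.5,4*b+1.5,.105)) for a,b in zip(u,v)])
r=cv2.minAreaRect(q.astype(np.float32));print("sleeve rect clamp mm",r)
cc=q.mean(0);print(cc, "arm ang atan2(x,y) deg",np.degrees(np.arctan2(cc[0],cc[1]-115)))
print("pivot px",cl(crop(62,92,.102)))
for n,a,h in[("plate front",[(443,160),(408,310)],.055),("block near",[(504,150),(455,355)],.042),("block far",[(588,165),(540,372)],.042),("facing",[(607,193),(574,350)],.06)]:
    print(n,[cl(crop(*q,h)) for q in a])
E
```

```text
[[ 0.6436  0.0946  0.012 ]
 [ 0.5759 -0.2251  0.012 ]
 [ 0.4614 -0.2013  0.012 ]
 [ 0.5284  0.1178  0.012 ]]
len 0.32670490331212565 0.1175104738116114
origin [ 0.55232552 -0.05349457  0.012     ] yaxis [0.20649595 0.97844745] 78.08291526774835
crank axis [0.57607256 0.05902689] cap seen [  1.9 113.1]
handle pts n 392 z pct [0.08966189 0.105682   0.11032263]
sleeve rect clamp mm ((12.368508338928223, 147.58604431152344), (73.85857391357422, 24.937744140625), 67.41747283935547)
[ 12.30606061 143.72310606] arm ang atan2(x,y) deg 23.192115559006115
pivot px [ 25.1 177.9]
plate front [array([37.6, -7.1]), array([-40.7,  -7.4])]
block near [array([ 50.6, -35.1]), array([-57.7, -34.8])]
block far [array([ 52.7, -79.1]), array([-56.3, -79.3])]
facing [array([ 39.7, -92.5]), array([-41.2, -94.2])]
```

Crank axis ≈ (0.576, 0.059), arm at ≈ 22° (crank ≈ 0.39 rad), and about 42 mm of jaw travel to seat, so seating is expected near 5.6 rad. Moving above the folded handle.

>>> drive_tool(
  commands=[
    {"dx":-0.68,"dz":0.88},
    {"dx":-0.68,"dz":0.88},
    {"dx":-0.68,"dz":0.88},
    {"dx":-0.68,"dz":0.88},
    {"dx":-0.68,"dz":0.88},
    {"dx":-0.68,"dz":0.88},
    {"dx":-0.68,"dz":0.88},
    {"dx":-0.68,"dz":0.88},
  ],
)

```text
schema error: expected keys dx, dy, dz, wx, wy, wz, grip
```

>>> drive_tool(
  commands=[
    {"dx":-0.68,"dz":0.88,"grip":50},
    {"dx":-0.68,"dz":0.88},
    {"dx":-0.68,"dz":0.88},
    {"dx":-0.68,"dz":0.88},
    {"dx":-0.68,"dz":0.88},
    {"dx":-0.68,"dz":0.88},
    {"dx":-0.68,"dz":0.88},
    {"dx":-0.68,"dz":0.88},
  ],
)

```text
schema error: expected keys dx, dy, dz, wx, wy, wz, grip
```

>>> drive_tool(
  commands=[
    {"wy":-0.082},
    {"wy":-0.082},
    {"wy":-0.082},
    {"wy":-0.082},
    {},
  ],
)

```text
schema error: expected keys dx, dy, dz, wx, wy, wz, grip
```

```bash
python3 - <<'E'
from h import *
from rig import bot,imaging
s=bot.read_state();print({k:np.round(s[k],4) for k in("time_s","position","tcp_rot","force","opening","joint_positions")})
c=imaging.get_calibration("wrist");p,d=imaging.capture("wrist")
cv2.imwrite("pics/w1.png",p[:,:,::-1]);np.savez("w1.npz",p=p,d=d,K=c["mtx"],T=c["world_to_cam"])
d=z["d"]
for uv in[(240,150),(257,168),(290,130),(300,165)]:
    D=d[uv[1],uv[0]];w=np.linalg.inv(T)@np.r_[np.linalg.inv(K)@[*uv,1]*D,1];print("toolbox",uv,w.round(3))
E
```

```text
{'time_s': np.float64(0.1), 'position': array([ 0.2761, -0.56  ,  0.2437]), 'tcp_rot': array([[ 4.42e-01, -6.00e-04,  8.97e-01],
       [-8.97e-01,  1.90e-03,  4.42e-01],
       [-1.90e-03, -1.00e+00,  3.00e-04]]), 'force': array([0.1857, 0.6859, 0.3308]), 'opening': np.float64(0.9992), 'joint_positions': array([-7.39963e+01,  3.02738e+01,  8.21495e+01, -2.10000e-03,
        6.76897e+01, -1.02274e+01])}
toolbox (240, 150) [0.74  0.001 0.1   1.   ]
toolbox (257, 168) [ 0.709 -0.031  0.08   1.   ]
toolbox (290, 130) [ 0.782 -0.097  0.1    1.   ]
toolbox (300, 165) [ 0.72  -0.116  0.062  1.   ]
```

View pics/w1.png

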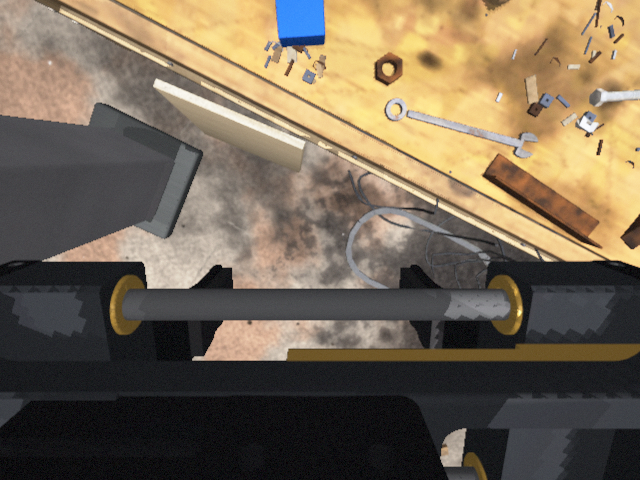

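The calls were refused because every key is required. The wrist picture shows only the bench edge, and the fingers are at (215,300) and (415,300). I'm resending with full rows.

>>> drive_tool(
  commands=[
    {"dx":-0.68,"dy":0,"dz":0.88,"wx":0,"wy":0,"wz":0,"grip":87},
    {"dx":-0.68,"dy":0,"dz":0.88,"wx":0,"wy":0,"wz":0,"grip":87},
    {"dx":-0.68,"dy":0,"dz":0.88,"wx":0,"wy":0,"wz":0,"grip":87},
    {"dx":-0.68,"dy":0,"dz":0.88,"wx":0,"wy":0,"wz":0,"grip":87},
    {"dx":-0.68,"dy":0,"dz":0.88,"wx":0,"wy":0,"wz":0,"grip":87},
    {"dx":-0.68,"dy":0,"dz":0.88,"wx":0,"wy":0,"wz":0,"grip":87},
    {"dx":-0.68,"dy":0,"dz":0.88,"wx":0,"wy":0,"wz":0,"grip":87},
    {"dx":-0.68,"dy":0,"dz":0.88,"wx":0,"wy":0,"wz":0,"grip":87},
  ],
)

```text
time_s: 1.15
position: [0.4331, -0.2396, 0.2444]
tcp_rot: [[0.442, -0.0, 0.897], [-0.897, 0.0, 0.442], [-0.0, -1.0, 0.0]]
force: [0.6, 0.5, -0.4]
opening: 0.998
```

>>> drive_tool(
  commands=[
    {"dx":-0.68,"dy":0,"dz":0.88,"wx":0,"wy":0,"wz":0,"grip":50},
    {"dx":-0.68,"dy":0,"dz":0.88,"wx":0,"wy":0,"wz":0,"grip":50},
    {"dx":-0.68,"dy":0,"dz":0.88,"wx":0,"wy":0,"wz":0,"grip":50},
    {"dx":-0.68,"dy":0,"dz":0.88,"wx":0,"wy":0,"wz":0,"grip":50},
    {"dx":-0.68,"dy":0,"dz":0.88,"wx":0,"wy":0,"wz":0,"grip":50},
    {"dx":-0.68,"dy":0,"dz":0.88,"wx":0,"wy":0,"wz":0,"grip":50},
    {"dx":-0.68,"dy":0,"dz":0.88,"wx":0,"wy":0,"wz":0,"grip":50},
    {"dx":-0.68,"dy":0,"dz":0.88,"wx":0,"wy":0,"wz":0,"grip":50},
  ],
)

```text
time_s: 2.15
position: [0.5894, 0.0801, 0.2443]
tcp_rot: [[0.442, -0.001, 0.897], [-0.897, -0.0, 0.442], [-0.0, -1.0, -0.001]]
force: [0.3, 0.9, 1.0]
opening: 0.58
```

>>> drive_tool(
  commands=[
    {"dx":0,"dy":0,"dz":0,"wx":0,"wy":-0.082,"wz":0,"grip":50},
    {"dx":0,"dy":0,"dz":0,"wx":0,"wy":-0.082,"wz":0,"grip":50},
    {"dx":0,"dy":0,"dz":0,"wx":0,"wy":-0.082,"wz":0,"grip":50},
    {"dx":0,"dy":0,"dz":0,"wx":0,"wy":-0.082,"wz":0,"grip":50},
    {"dx":0,"dy":0,"dz":0,"wx":0,"wy":0,"wz":0,"grip":50},
  ],
)

```text
time_s: 2.78
position: [0.5889, 0.0788, 0.2442]
tcp_rot: [[0.826, -0.001, 0.564], [-0.564, 0.0, 0.826], [-0.001, -1.0, -0.0]]
force: [-0.5, 1.0, 0.3]
opening: 0.574
```

```bash
python3 - <<'E'
from h import *
from rig import bot,imaging
s=bot.read_state();print({k:np.round(s[k],4).tolist() for k in("time_s","position","tcp_rot","force","opening","joint_positions")})
c=imaging.get_calibration("wrist");p,d=imaging.capture("wrist")
print(c["mtx"].round(1).tolist(),c["world_to_cam"].round(3).tolist())
cv2.imwrite("pics/w2.png",p[:,:,::-1]);np.savez("w2.npz",p=p,d=d,K=c["mtx"],T=c["world_to_cam"])
E
```

```text
{'time_s': 2.775, 'position': [0.5889, 0.0788, 0.2442], 'tcp_rot': [[0.8258, -0.0008, 0.564], [-0.564, 0.0001, 0.8258], [-0.0007, -1.0, -0.0003]], 'force': [-0.45, 0.9651, 0.3409], 'opening': 0.5741, 'joint_positions': [-3.1498, 27.8639, 86.6517, 0.0044, 65.5286, 31.1821]}
[[331.8, 0.0, 315.8], [0.0, 331.8, 237.0], [0.0, 0.0, 1.0]] [[0.826, -0.564, -0.001, -0.443], [-0.546, -0.801, 0.245, 0.355], [-0.139, -0.202, -0.969, 0.487], [0.0, 0.0, 0.0, 1.0]]
```

View pics/w2.png

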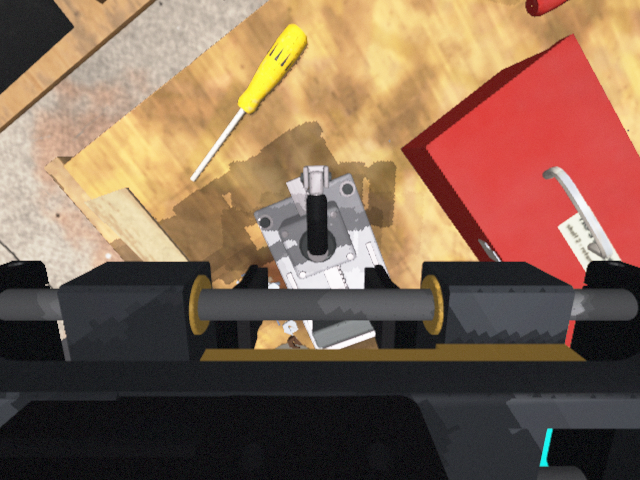

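The handle (sleeve rows 195–250, u≈317, pivot cheeks at (316,180)) lines up with the jaw centre plane. I'll measure it finely.

```bash
python3 - <<'E'
from h import *
w=np.load("w2.npz");p=w["p"].astype(int);g=p.max(-1)
print("cols by row (dark)")
pts=[]
for v in range(170,262,6):
    c=np.nonzero(g[v,295:340]<(70))[0]+295
    if len(c): print(v,c.min(),c.max(),g[v,308:326:3].tolist(),w["d"][v,317].round(3))
    if 200<=v<=238:pts.append(ray((c.min()+c.max())/2,v,.099,w["K"],w["T"]))
pts=np.array(pts);print(pts.round(4));d=pts[0]-pts[-1];print("dir deg",np.degrees(np.arctan2(d[1],d[0])))
print("pivot end",ray(316,181,.102,w["K"],w["T"]),ray(316,195,.1,w["K"],w["T"]))
E
```

```text
cols by row (dark)
200 307 326 [32, 32, 35, 39, 32, 27] 0.277
206 307 326 [28, 29, 40, 41, 34, 32] 0.278
212 307 326 [24, 31, 36, 39, 31, 31] 0.279
218 307 326 [28, 29, 36, 41, 33, 31] 0.281
224 307 326 [26, 20, 22, 29, 27, 24] 0.282
230 307 327 [21, 25, 25, 33, 29, 31] 0.282
236 302 332 [21, 27, 26, 28, 29, 24] 0.283
242 300 335 [28, 26, 27, 30, 24, 25] 0.284
248 300 334 [30, 28, 28, 27, 22, 19] 0.285
254 303 322 [138, 96, 25, 23, 23, 80] 0.288
[[0.6058 0.1006 0.099 ]
 [0.6029 0.0963 0.099 ]
 [0.5999 0.0919 0.099 ]
 [0.5969 0.0875 0.099 ]
 [0.5939 0.0831 0.099 ]
 [0.5912 0.0784 0.099 ]
 [0.5881 0.0739 0.099 ]]
dir deg 56.51671363537406
pivot end [0.6147264  0.11441849 0.102     ] [0.60795055 0.10448399 0.1       ]
```

>>> drive_tool(
  commands=[
    {"dx":0.042,"dy":0.85,"dz":0.075,"wx":0,"wy":0,"wz":0,"grip":50},
    {"dx":0,"dy":0.85,"dz":0,"wx":0,"wy":0,"wz":0,"grip":45},
    {"dx":0,"dy":0.85,"dz":0,"wx":0,"wy":0,"wz":0,"grip":40},
    {"dx":0,"dy":0.85,"dz":0,"wx":0,"wy":0,"wz":0,"grip":35},
    {"dx":0,"dy":0.15,"dz":0,"wx":0,"wy":0,"wz":0,"grip":30},
    {"dx":0,"dy":0,"dz":0,"wx":0,"wy":0,"wz":0,"grip":30},
  ],
)

```text
time_s: 3.58
position: [0.5925, 0.0802, 0.1028]
tcp_rot: [[0.826, 0.0, 0.564], [-0.564, 0.0, 0.826], [0.0, -1.0, 0.0]]
force: [0.5, -0.5, -0.0]
opening: 0.352
```

>>> drive_tool(
  commands=[
    {"dx":0,"dy":0,"dz":0,"wx":0,"wy":0,"wz":0,"grip":10},
    {"dx":0,"dy":0,"dz":0,"wx":0,"wy":0,"wz":0,"grip":10},
    {"dx":0,"dy":0,"dz":0,"wx":0,"wy":0,"wz":0,"grip":10},
    {"dx":0,"dy":0,"dz":0,"wx":0,"wy":0,"wz":0,"grip":10},
  ],
)

```text
time_s: 4.08
position: [0.5918, 0.081, 0.1032]
tcp_rot: [[0.827, -0.0, 0.563], [-0.563, 0.001, 0.827], [-0.001, -1.0, 0.001]]
force: [-2.5, 3.8, 3.6]
opening: 0.195
```

>>> drive_tool(
  commands=[
    {"dx":0,"dy":-0.215,"dz":0.021,"wx":0,"wy":0,"wz":0,"grip":10},
    {"dx":0,"dy":-0.206,"dz":0.063,"wx":0,"wy":0,"wz":0,"grip":10},
    {"dx":0,"dy":-0.19,"dz":0.102,"wx":0,"wy":0,"wz":0,"grip":10},
    {"dx":0,"dy":0,"dz":0,"wx":0,"wy":0,"wz":0,"grip":10},
  ],
)

```text
time_s: 4.58
position: [0.5953, 0.0866, 0.127]
tcp_rot: [[0.827, -0.003, 0.562], [-0.562, -0.0, 0.827], [-0.002, -1.0, -0.002]]
force: [-2.9, 2.0, -3.7]
opening: 0.198
```

>>> drive_tool(
  commands=[
    {"dx":0,"dy":-0.167,"dz":0.137,"wx":0,"wy":0,"wz":0,"grip":10},
    {"dx":0,"dy":-0.137,"dz":0.167,"wx":0,"wy":0,"wz":0,"grip":10},
    {"dx":0,"dy":-0.102,"dz":0.19,"wx":0,"wy":0,"wz":0,"grip":10},
    {"dx":0,"dy":-0.063,"dz":0.206,"wx":0,"wy":0,"wz":0,"grip":10},
    {"dx":0,"dy":-0.021,"dz":0.215,"wx":0,"wy":0,"wz":0,"grip":10},
    {"dx":0,"dy":0,"dz":0,"wx":0,"wy":0,"wz":0,"grip":10},
  ],
)

```text
time_s: 5.32
position: [0.6143, 0.1153, 0.1479]
tcp_rot: [[0.827, -0.007, 0.562], [-0.562, -0.003, 0.827], [-0.004, -1.0, -0.007]]
force: [-9.6, -3.3, 3.8]
opening: 0.194
```

>>> drive_tool(
  commands=[
    {"dx":-0.02,"dy":0,"dz":0.06,"wx":0,"wy":0,"wz":0,"grip":10},
    {"dx":0,"dy":0,"dz":0.06,"wx":0,"wy":0,"wz":0,"grip":10},
    {"dx":0,"dy":0,"dz":0,"wx":0,"wy":0,"wz":0,"grip":10},
  ],
)

```text
time_s: 5.7
position: [0.6167, 0.119, 0.1484]
tcp_rot: [[0.827, -0.006, 0.562], [-0.562, -0.004, 0.827], [-0.002, -1.0, -0.007]]
force: [-9.4, -5.6, 4.8]
opening: 0.195
```

```bash
python3 - <<'E'
from h import *
from rig import bot,imaging
s=bot.read_state();R=s["tcp_rot"];print(np.round(s["position"],4),"F tool",R.T@s["force"],s["moment"])
a=R[:,2];print("outward from crank axis",(s["position"]-[.577,.0588,0])@a)
c=imaging.get_calibration("scene");p,d=imaging.capture("scene")
cv2.imwrite("pics/s2.png",cv2.resize(p[200:360,150:350,::-1],None,fx=3,fy=3,interpolation=cv2.INTER_CUBIC))
E
```

```text
[0.6167 0.119  0.1484] F tool [-4.61784216 -4.71441458 -9.89792881] [-1.11437692  1.84386382 -0.02155423]
outward from crank axis 0.07112012062219217
```

View pics/s2.png

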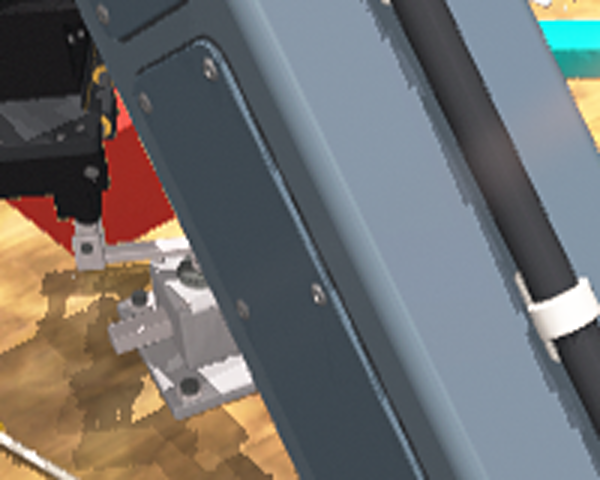

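>>> drive_tool(
  commands=[
    {"dx":0,"dy":0,"dz":0.06,"wx":0,"wy":0,"wz":0,"grip":10},
    {"dx":0,"dy":0,"dz":0.06,"wx":0,"wy":0,"wz":0,"grip":10},
    {"dx":0,"dy":0,"dz":0,"wx":0,"wy":0,"wz":0,"grip":10},
  ],
)

```text
time_s: 6.12
position: [0.6196, 0.1233, 0.1484]
tcp_rot: [[0.827, -0.005, 0.562], [-0.563, -0.004, 0.827], [-0.002, -1.0, -0.006]]
force: [-9.8, -4.8, 4.1]
opening: 0.197
```

```bash
python3 - <<'E'
from h import *
from rig import bot,imaging
c=imaging.get_calibration("wrist");p,d=imaging.capture("wrist");np.savez("w3.npz",p=p,d=d,K=c["mtx"],T=c["world_to_cam"])
t,dt=imaging.capture("top")
a=cv2.resize(p[150:400,190:450,::-1],None,fx=2.2,fy=2.2,interpolation=cv2.INTER_CUBIC)
cv2.imwrite("pics/w3.png",a)
E
```

```text
(no output)
```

View pics/w3.png

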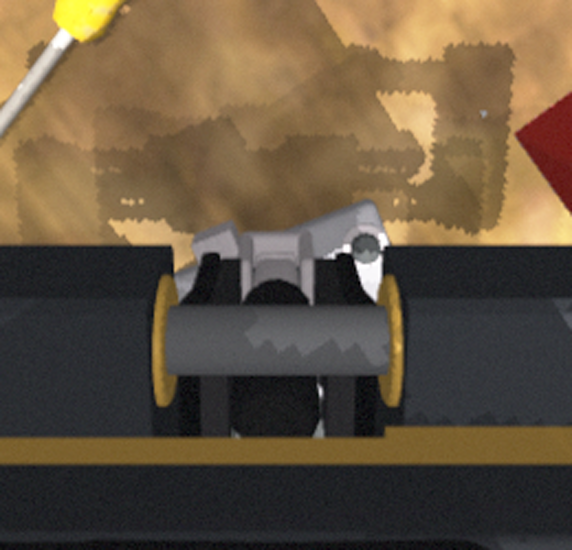

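The wrist view shows the handle between the pads, with the cheeks at about (315,258) full-frame and the sleeve foot at row ~279. I need numbers to judge the tilt.

```bash
python3 - <<'E'
from h import *
from rig import bot
s=bot.read_state();print(s["position"].round(4),s["force"].round(1))
w=np.load("w3.npz");K,T,d=w["K"],w["T"],w["d"];Ti=np.linalg.inv(T)
print("cam",Ti[:3,3].round(4))
tcp=s["position"];R=s["tcp_rot"]
for v in range(250,350,4):
    u=315;D=d[v,u]
    P=(Ti@np.r_[np.linalg.inv(K)@[u,v,1]*D,1])[:3]
    print(v,w["p"][v,u].tolist(),round(float(D),3),P.round(4),"tool",(R.T@(P-tcp)).round(4))
E
```

```text
[0.6196 0.1233 0.1484] [-9.7 -3.6  3.6]
cam [0.6588 0.1785 0.2882]
250 [105, 82, 50] 0.3 [6.091e-01 1.075e-01 5.000e-04] tool [ 0.0005  0.1481 -0.0182]
254 [102, 85, 69] 0.301 [6.069e-01 1.044e-01 4.000e-04] tool [ 0.0005  0.1481 -0.022 ]
258 [156, 150, 152] 0.214 [0.6206 0.1238 0.0844] tool [0.0006 0.064  0.0012]
262 [161, 152, 156] 0.212 [0.6195 0.1222 0.0866] tool [ 0.0006  0.0618 -0.0007]
266 [157, 151, 154] 0.212 [0.618  0.1201 0.0871] tool [ 0.0006  0.0613 -0.0033]
270 [111, 104, 109] 0.197 [0.6197 0.1223 0.1021] tool [ 0.0007  0.0464 -0.0006]
274 [117, 113, 114] 0.191 [0.6198 0.1224 0.109 ] tool [ 0.0007  0.0394 -0.0005]
278 [17, 20, 23] 0.179 [0.6209 0.124  0.1202] tool [0.0007 0.0282 0.0014]
282 [20, 20, 24] 0.174 [0.621 0.124 0.126] tool [0.0007 0.0224 0.0014]
286 [21, 21, 19] 0.168 [0.6212 0.1243 0.1322] tool [0.0007 0.0162 0.0018]
290 [65, 63, 67] 0.083 [0.6396 0.1508 0.211 ] tool [ 0.0009 -0.0628  0.0336]
294 [85, 87, 87] 0.084 [0.6389 0.1497 0.2106] tool [ 0.0009 -0.0623  0.0323]
298 [95, 95, 100] 0.082 [0.6388 0.1496 0.2126] tool [ 0.0009 -0.0643  0.0321]
302 [101, 101
[... 216 characters left out ...]
0.0298]
314 [83, 84, 86] 0.082 [0.6366 0.1464 0.2134] tool [ 0.0009 -0.0652  0.0282]
318 [74, 78, 79] 0.082 [0.636  0.1455 0.2135] tool [ 0.0009 -0.0652  0.0271]
322 [22, 26, 26] 0.137 [0.62   0.1223 0.1644] tool [ 0.0008 -0.0159 -0.0008]
326 [23, 21, 25] 0.136 [0.6192 0.1212 0.1653] tool [ 0.0008 -0.0168 -0.0021]
330 [29, 26, 27] 0.136 [0.6185 0.1201 0.1662] tool [ 0.0008 -0.0178 -0.0034]
334 [32, 30, 32] 0.137 [0.6173 0.1183 0.1656] tool [ 0.0008 -0.0171 -0.0056]
338 [27, 29, 28] 0.138 [0.616  0.1165 0.1651] tool [ 0.0008 -0.0166 -0.0078]
342 [28, 24, 31] 0.138 [0.6151 0.1152 0.1654] tool [ 0.0008 -0.0169 -0.0094]
346 [26, 30, 32] 0.137 [0.6144 0.1141 0.1664] tool [ 0.0008 -0.0179 -0.0106]
```

The handle is upright at its stop: the outer sleeve surface is vertical to within about 2°, its top is at z≈0.166, and its axis is at r≈69 mm. The pads slipped outward about 7.5 mm at only ~10 N. Friction is low, so I'll keep the jaw direction tangent while cranking. I release, re-centre, and turn half a turn in place so that joint 6 has room.

>>> drive_tool(
  commands=[
    {"dx":0,"dy":0,"dz":0,"wx":0,"wy":0,"wz":0,"grip":65},
    {"dx":0,"dy":0,"dz":0,"wx":0,"wy":0,"wz":0,"grip":65},
    {"dx":0,"dy":0,"dz":0,"wx":0,"wy":0,"wz":0,"grip":65},
    {"dx":0,"dy":0.06,"dz":-0.19,"wx":0,"wy":0,"wz":0,"grip":65},
    {"dx":0,"dy":0,"dz":0,"wx":0,"wy":0,"wz":0,"grip":65},
  ],
)

```text
time_s: 6.85
position: [0.6171, 0.1182, 0.1439]
tcp_rot: [[0.826, -0.001, 0.563], [-0.563, -0.0, 0.826], [-0.0, -1.0, -0.001]]
force: [-0.2, -0.5, 0.6]
opening: 0.672
```

>>> drive_tool(
  commands=[
    {"dx":0,"dy":0,"dz":0,"wx":0,"wy":-0.115,"wz":0,"grip":65},
    {"dx":0,"dy":0,"dz":0,"wx":0,"wy":-0.115,"wz":0,"grip":65},
    {"dx":0,"dy":0,"dz":0,"wx":0,"wy":-0.115,"wz":0,"grip":65},
    {"dx":0,"dy":0,"dz":0,"wx":0,"wy":-0.115,"wz":0,"grip":65},
    {"dx":0,"dy":0,"dz":0,"wx":0,"wy":-0.115,"wz":0,"grip":65},
    {"dx":0,"dy":0,"dz":0,"wx":0,"wy":-0.115,"wz":0,"grip":65},
    {"dx":0,"dy":0,"dz":0,"wx":0,"wy":-0.115,"wz":0,"grip":65},
    {"dx":0,"dy":0,"dz":0,"wx":0,"wy":-0.115,"wz":0,"grip":65},
  ],
)

```text
time_s: 7.85
position: [0.6175, 0.1187, 0.144]
tcp_rot: [[0.658, 0.0, -0.753], [0.753, 0.0, 0.658], [0.0, -1.0, -0.0]]
force: [0.2, 0.1, 0.0]
opening: 0.746
```

>>> drive_tool(
  commands=[
    {"dx":0,"dy":0,"dz":0,"wx":0,"wy":-0.115,"wz":0,"grip":65},
    {"dx":0,"dy":0,"dz":0,"wx":0,"wy":-0.115,"wz":0,"grip":65},
    {"dx":0,"dy":0,"dz":0,"wx":0,"wy":-0.115,"wz":0,"grip":65},
    {"dx":0,"dy":0,"dz":0,"wx":0,"wy":-0.115,"wz":0,"grip":65},
    {"dx":0,"dy":0,"dz":0,"wx":0,"wy":-0.115,"wz":0,"grip":65},
    {"dx":0,"dy":0,"dz":0,"wx":0,"wy":-0.115,"wz":0,"grip":65},
    {"dx":0,"dy":0,"dz":0,"wx":0,"wy":-0.115,"wz":0,"grip":65},
    {"dx":0,"dy":0,"dz":0,"wx":0,"wy":-0.115,"wz":0,"grip":65},
  ],
)

```text
time_s: 8.85
position: [0.6175, 0.1186, 0.1441]
tcp_rot: [[-0.665, 0.0, -0.747], [0.747, 0.0, -0.665], [-0.0, -1.0, -0.0]]
force: [-0.6, -0.1, -0.2]
opening: 0.746
```

>>> drive_tool(
  commands=[
    {"dx":0,"dy":0,"dz":0,"wx":0,"wy":-0.115,"wz":0,"grip":65},
    {"dx":0,"dy":0,"dz":0,"wx":0,"wy":-0.115,"wz":0,"grip":65},
    {"dx":0,"dy":0,"dz":0,"wx":0,"wy":0,"wz":0,"grip":65},
  ],
)

```text
time_s: 9.22
position: [0.6175, 0.1186, 0.1441]
tcp_rot: [[-0.882, 0.0, -0.471], [0.471, 0.0, -0.882], [-0.0, -1.0, -0.0]]
force: [-0.7, 0.7, -1.2]
opening: 0.745
```

```bash
python3 - <<'E'
from h import *
from rig import bot,imaging
s=bot.read_state();print({k:np.round(s[k],4).tolist() for k in("time_s","position","tcp_rot","force","opening","joint_positions")})
c=imaging.get_calibration("wrist");p,d=imaging.capture("wrist");K,T=c["mtx"],c["world_to_cam"];Ti=np.linalg.inv(T)
np.savez("w4.npz",p=p,d=d,K=K,T=T)
v,u=np.mgrid[230:400,200:430];D=d[230:400,200:430]
P=(np.stack([(u-K[0,2])/K[0,0]*D,(v-K[1,2])/K[1,1]*D,D,np.ones_like(D)],-1)@Ti.T)[...,:3]
dark=p[230:400,200:430].max(-1)<60
L=(P-s["position"])@s["tcp_rot"]
for lo,hi in((.115,.125),(.125,.135),(.135,.145),(.145,.155),(.155,.163),(.163,.169)):
    m=dark&(D>0)&(P[...,2]>lo)&(P[...,2]<hi)&(abs(L[...,0])<.02)&(abs(L[...,2])<.03)
    if m.sum():q=L[m];print(lo,m.sum(),"x",q[:,0].min().round(4),q[:,0].max().round(4),"z",np.percentile(q[:,2],[0,50,100]).round(4))
E
```

```text
{'time_s': 9.225, 'position': [0.6175, 0.1186, 0.1441], 'tcp_rot': [[-0.8823, 0.0, -0.4707], [0.4707, 0.0, -0.8823], [-0.0, -1.0, -0.0]], 'force': [-0.7471, 0.6821, -1.215], 'opening': 0.7448, 'joint_positions': [0.7081, 37.4661, 86.4776, 0.0009, 56.0542, -151.2105]}
0.115 91 x -0.0067 0.0083 z [0.007  0.0108 0.012 ]
0.125 191 x -0.008 0.0083 z [0.0053 0.011  0.0125]
0.135 236 x -0.0077 0.0085 z [0.0065 0.0114 0.0127]
0.145 211 x -0.0068 0.008 z [0.0083 0.012  0.0131]
0.155 23 x -0.0035 0.0083 z [-0.0004  0.0127  0.0133]
0.163 360 x -0.007 0.0079 z [-0.003   0.001   0.0034]
```

>>> drive_tool(
  commands=[
    {"dx":0.01,"dy":-0.05,"dz":0.08,"wx":0,"wy":0,"wz":0,"grip":10},
    {"dx":0,"dy":0,"dz":0,"wx":0,"wy":0,"wz":0,"grip":10},
    {"dx":0,"dy":0,"dz":0,"wx":0,"wy":0,"wz":0,"grip":10},
    {"dx":0,"dy":0,"dz":0,"wx":0,"wy":0,"wz":0,"grip":10},
    {"dx":0,"dy":0,"dz":0,"wx":0,"wy":0,"wz":0,"grip":10},
    {"dx":0,"dy":0,"dz":0,"wx":0,"wy":0,"wz":0,"grip":10},
    {"dx":0,"dy":0,"dz":0,"wx":0,"wy":0,"wz":0,"grip":10},
  ],
)

```text
time_s: 10.15
position: [0.6148, 0.1165, 0.1462]
tcp_rot: [[-0.883, -0.002, -0.469], [0.469, 0.0, -0.883], [0.002, -1.0, 0.0]]
force: [-2.7, 1.1, 2.3]
opening: 0.197
```

```bash
cat > nx.py <<'E'
# python3 nx.py delta_deg n r_end_mm [turn ratio]
from h import *
import sys
from rig import bot
A=np.array([.5772,.0588]);CY=78.08
s=bot.read_state();q=s["position"][:2]-A;R=s["tcp_rot"];F=s["force"]
r=np.hypot(*q);th=np.degrees(np.arctan2(q[1],q[0]));ro=np.array([*q/r,0]);ta=np.array([ro[1],-ro[0],0])
crank=np.radians((CY-th)%360)
psi=np.degrees(np.arctan2(R[1,0],R[0,0]))
mis=(psi-(th+90)+180)%360-180
print(f"t {s['time_s']:.2f} r {r*1e3:.1f} crank {crank:.3f} misalign {mis:.1f} F rad {F@ro:.1f} tan {F@ta:.1f} z {F[2]:.1f} q6 {s['joint_positions'][5]:.1f} open {s['opening']*87:.1f} z {s['position'][2]:.4f}")
if len(sys.argv)>1:
    d=float(sys.argv[1]);n=int(sys.argv[2]);re=float(sys.argv[3])/1e3;k=float(sys.argv[4]) if len(sys.argv)>4 else .96
    P=s["position"][:2].copy()
    for i in range(n):
        a=np.radians(th-d*(i+1));rr=r+(re-r)*(i+1)/n;N=A+rr*np.array([np.cos(a),np.sin(a)])
        p=np.radians(psi);w=N-P;dx=w@[np.cos(p),np.sin(p)];dz=w@[-np.sin(p),np.cos(p)]
        print(f"dx {dx/.04:.3f} dz {dz/.04:.3f} wy {d*k/90:.3f}");psi-=d*k;P=N
E
python3 nx.py 6 8 70.5
```

```text
t 10.15 r 68.9 crank 0.370 misalign 5.2 F rad -0.6 tan -2.8 z 2.3 q6 -151.6 open 17.1 z 0.1462
dx -0.179 dz 0.021 wy 0.064
dx -0.180 dz 0.021 wy 0.064
dx -0.180 dz 0.022 wy 0.064
dx -0.181 dz 0.023 wy 0.064
dx -0.181 dz 0.024 wy 0.064
dx -0.182 dz 0.025 wy 0.064
dx -0.182 dz 0.026 wy 0.064
dx -0.182 dz 0.026 wy 0.064
```

>>> drive_tool(
  commands=[
    {"dx":-0.18,"dy":0,"dz":0.021,"wx":0,"wy":0.064,"wz":0,"grip":10},
    {"dx":-0.18,"dy":0,"dz":0.021,"wx":0,"wy":0.064,"wz":0,"grip":10},
    {"dx":-0.18,"dy":0,"dz":0.022,"wx":0,"wy":0.064,"wz":0,"grip":10},
    {"dx":-0.181,"dy":0,"dz":0.023,"wx":0,"wy":0.064,"wz":0,"grip":10},
  ],
)

```text
time_s: 10.65
position: [0.6338, 0.0982, 0.1461]
tcp_rot: [[-0.627, -0.006, -0.779], [0.779, 0.003, -0.627], [0.007, -1.0, 0.003]]
force: [-5.8, 4.5, 5.4]
opening: 0.193
```

```bash
python3 nx.py 6 8 71
```

```text
t 10.65 r 68.9 crank 0.755 misalign 4.0 F rad -2.1 tan -7.0 z 5.4 q6 -130.2 open 16.8 z 0.1461
dx -0.180 dz 0.015 wy 0.064
dx -0.181 dz 0.016 wy 0.064
dx -0.181 dz 0.017 wy 0.064
dx -0.182 dz 0.018 wy 0.064
dx -0.183 dz 0.019 wy 0.064
dx -0.183 dz 0.020 wy 0.064
dx -0.184 dz 0.021 wy 0.064
dx -0.184 dz 0.021 wy 0.064
```

>>> drive_tool(
  commands=[
    {"dx":-0.18,"dy":0,"dz":0.015,"wx":0,"wy":0.066,"wz":0,"grip":10},
    {"dx":-0.181,"dy":0,"dz":0.016,"wx":0,"wy":0.066,"wz":0,"grip":10},
    {"dx":-0.181,"dy":0,"dz":0.017,"wx":0,"wy":0.066,"wz":0,"grip":10},
    {"dx":-0.182,"dy":0,"dz":0.018,"wx":0,"wy":0.066,"wz":0,"grip":10},
    {"dx":-0.183,"dy":0,"dz":0.018,"wx":0,"wy":0.066,"wz":0,"grip":10},
    {"dx":-0.183,"dy":0,"dz":0.018,"wx":0,"wy":0.066,"wz":0,"grip":10},
    {"dx":-0.184,"dy":0,"dz":0.018,"wx":0,"wy":0.066,"wz":0,"grip":10},
    {"dx":-0.184,"dy":0,"dz":0.018,"wx":0,"wy":0.066,"wz":0,"grip":10},
  ],
)

```text
time_s: 11.65
position: [0.6453, 0.0443, 0.1461]
tcp_rot: [[0.152, -0.008, -0.988], [0.988, 0.006, 0.152], [0.005, -1.0, 0.009]]
force: [-7.2, 8.3, 7.1]
opening: 0.198
```

```bash
python3 nx.py 6 8 71.5 1
```

```text
t 11.65 r 69.6 crank 1.573 misalign 3.3 F rad -8.8 tan -6.6 z 7.1 q6 -87.6 open 17.2 z 0.1461
dx -0.182 dz 0.014 wy 0.067
dx -0.183 dz 0.014 wy 0.067
dx -0.183 dz 0.014 wy 0.067
dx -0.184 dz 0.014 wy 0.067
dx -0.184 dz 0.014 wy 0.067
dx -0.185 dz 0.015 wy 0.067
dx -0.186 dz 0.015 wy 0.067
dx -0.186 dz 0.015 wy 0.067
```

>>> drive_tool(
  commands=[
    {"dx":-0.182,"dy":0,"dz":0.017,"wx":0,"wy":0.067,"wz":0,"grip":10},
    {"dx":-0.182,"dy":0,"dz":0.017,"wx":0,"wy":0.067,"wz":0,"grip":10},
    {"dx":-0.182,"dy":0,"dz":0.017,"wx":0,"wy":0.067,"wz":0,"grip":10},
    {"dx":-0.182,"dy":0,"dz":0.017,"wx":0,"wy":0.067,"wz":0,"grip":10},
    {"dx":-0.182,"dy":0,"dz":0.017,"wx":0,"wy":0.067,"wz":0,"grip":10},
    {"dx":-0.182,"dy":0,"dz":0.017,"wx":0,"wy":0.067,"wz":0,"grip":10},
    {"dx":-0.182,"dy":0,"dz":0.017,"wx":0,"wy":0.067,"wz":0,"grip":10},
    {"dx":-0.182,"dy":0,"dz":0.017,"wx":0,"wy":0.067,"wz":0,"grip":10},
  ],
)

```text
time_s: 12.65
position: [0.6153, -0.0005, 0.1461]
tcp_rot: [[0.839, -0.002, -0.543], [0.543, 0.01, 0.839], [0.004, -1.0, 0.009]]
force: [0.3, 12.4, 1.0]
opening: 0.193
```

```bash
python3 nx.py 6 8 71 1
```

```text
t 12.65 r 70.5 crank 2.362 misalign 0.2 F rad -10.3 tan -6.9 z 1.0 q6 -44.0 open 16.8 z 0.1461
dx -0.184 dz 0.009 wy 0.067
dx -0.185 dz 0.009 wy 0.067
dx -0.185 dz 0.009 wy 0.067
dx -0.185 dz 0.009 wy 0.067
dx -0.185 dz 0.009 wy 0.067
dx -0.185 dz 0.009 wy 0.067
dx -0.185 dz 0.009 wy 0.067
dx -0.186 dz 0.009 wy 0.067
```

>>> drive_tool(
  commands=[
    {"dx":-0.185,"dy":0,"dz":0.01,"wx":0,"wy":0.065,"wz":0,"grip":10},
    {"dx":-0.185,"dy":0,"dz":0.01,"wx":0,"wy":0.065,"wz":0,"grip":10},
    {"dx":-0.185,"dy":0,"dz":0.01,"wx":0,"wy":0.065,"wz":0,"grip":10},
    {"dx":-0.185,"dy":0,"dz":0.01,"wx":0,"wy":0.065,"wz":0,"grip":10},
    {"dx":-0.185,"dy":0,"dz":0.01,"wx":0,"wy":0.065,"wz":0,"grip":10},
    {"dx":-0.185,"dy":0,"dz":0.01,"wx":0,"wy":0.065,"wz":0,"grip":10},
    {"dx":-0.185,"dy":0,"dz":0.01,"wx":0,"wy":0.065,"wz":0,"grip":10},
    {"dx":-0.185,"dy":0,"dz":0.01,"wx":0,"wy":0.065,"wz":0,"grip":10},
  ],
)

```text
time_s: 13.65
position: [0.564, -0.0111, 0.1463]
tcp_rot: [[0.97, 0.011, 0.241], [-0.241, 0.008, 0.97], [0.009, -1.0, 0.01]]
force: [9.7, 15.4, -6.7]
opening: 0.199
```

```bash
python3 nx.py 6 8 71 1
```

```text
t 13.65 r 71.1 crank 3.121 misalign -3.2 F rad -17.0 tan -6.7 z -6.7 q6 0.7 open 17.3 z 0.1463
dx -0.186 dz -0.000 wy 0.067
dx -0.186 dz -0.000 wy 0.067
dx -0.186 dz -0.000 wy 0.067
dx -0.186 dz -0.000 wy 0.067
dx -0.186 dz -0.000 wy 0.067
dx -0.186 dz -0.000 wy 0.067
dx -0.186 dz -0.000 wy 0.067
dx -0.186 dz -0.000 wy 0.067
```

>>> drive_tool(
  commands=[
    {"dx":-0.186,"dy":0,"dz":0.012,"wx":0,"wy":0.06,"wz":0,"grip":10},
    {"dx":-0.186,"dy":0,"dz":0.008,"wx":0,"wy":0.06,"wz":0,"grip":10},
    {"dx":-0.186,"dy":0,"dz":0.003,"wx":0,"wy":0.06,"wz":0,"grip":10},
    {"dx":-0.186,"dy":0,"dz":0.001,"wx":0,"wy":0.06,"wz":0,"grip":10},
    {"dx":-0.186,"dy":0,"dz":0,"wx":0,"wy":0.06,"wz":0,"grip":10},
    {"dx":-0.186,"dy":0,"dz":-0.001,"wx":0,"wy":0.06,"wz":0,"grip":10},
    {"dx":-0.186,"dy":0,"dz":-0.003,"wx":0,"wy":0.06,"wz":0,"grip":10},
    {"dx":-0.186,"dy":0,"dz":-0.005,"wx":0,"wy":0.06,"wz":0,"grip":10},
  ],
)

```text
time_s: 14.65
position: [0.5202, 0.0161, 0.1465]
tcp_rot: [[0.544, 0.022, 0.839], [-0.839, -0.001, 0.544], [0.013, -1.0, 0.018]]
force: [16.9, 3.9, -17.1]
opening: 0.193
```

```bash
python3 nx.py 5 8 71 .9
```

```text
t 14.65 r 71.2 crank 3.861 misalign -3.9 F rad -15.9 tan -7.0 z -17.1 q6 46.2 open 16.8 z 0.1465
dx -0.155 dz -0.003 wy 0.050
dx -0.155 dz -0.002 wy 0.050
dx -0.155 dz -0.001 wy 0.050
dx -0.155 dz 0.001 wy 0.050
dx -0.155 dz 0.002 wy 0.050
dx -0.155 dz 0.003 wy 0.050
dx -0.155 dz 0.005 wy 0.050
dx -0.155 dz 0.006 wy 0.050
```

>>> drive_tool(
  commands=[
    {"dx":-0.155,"dy":0.01,"dz":0.02,"wx":-0.003,"wy":0.052,"wz":0.002,"grip":10},
    {"dx":-0.155,"dy":0.01,"dz":0.012,"wx":-0.003,"wy":0.052,"wz":0.002,"grip":10},
    {"dx":-0.155,"dy":0,"dz":0.004,"wx":-0.003,"wy":0.052,"wz":0.002,"grip":10},
    {"dx":-0.155,"dy":0,"dz":0.002,"wx":0,"wy":0.052,"wz":0,"grip":10},
    {"dx":-0.155,"dy":0,"dz":0.002,"wx":0,"wy":0.052,"wz":0,"grip":10},
    {"dx":-0.155,"dy":0,"dz":0.002,"wx":0,"wy":0.052,"wz":0,"grip":10},
    {"dx":-0.155,"dy":0,"dz":0.002,"wx":0,"wy":0.052,"wz":0,"grip":10},
    {"dx":-0.155,"dy":0,"dz":0.002,"wx":0,"wy":0.052,"wz":0,"grip":10},
  ],
)

```text
time_s: 15.65
position: [0.5064, 0.0609, 0.1464]
tcp_rot: [[-0.074, 0.002, 0.997], [-0.997, -0.003, -0.074], [0.003, -1.0, 0.002]]
force: [10.7, -7.9, -9.3]
opening: 0.198
```

```bash
python3 nx.py 5 8 70.5 .9
```

```text
t 15.65 r 70.8 crank 4.535 misalign -2.5 F rad -10.9 tan -7.6 z -9.3 q6 88.8 open 17.2 z 0.1464
dx -0.154 dz 0.001 wy 0.050
dx -0.154 dz 0.002 wy 0.050
dx -0.154 dz 0.004 wy 0.050
dx -0.154 dz 0.005 wy 0.050
dx -0.154 dz 0.006 wy 0.050
dx -0.154 dz 0.008 wy 0.050
dx -0.154 dz 0.009 wy 0.050
dx -0.153 dz 0.010 wy 0.050
```

>>> drive_tool(
  commands=[
    {"dx":-0.154,"dy":0,"dz":0.002,"wx":0,"wy":0.05,"wz":0,"grip":10},
    {"dx":-0.154,"dy":0,"dz":0.003,"wx":0,"wy":0.05,"wz":0,"grip":10},
    {"dx":-0.154,"dy":0,"dz":0.004,"wx":0,"wy":0.05,"wz":0,"grip":10},
    {"dx":-0.154,"dy":0,"dz":0.005,"wx":0,"wy":0.05,"wz":0,"grip":10},
  ],
)

```text
time_s: 16.15
position: [0.5109, 0.0842, 0.1463]
tcp_rot: [[-0.378, -0.0, 0.926], [-0.926, -0.005, -0.378], [0.004, -1.0, 0.001]]
force: [8.8, -11.3, -7.3]
opening: 0.202
```

```bash
python3 nx.py 3 8 70.5 .9; python3 - <<'E'
from h import *
from rig import imaging
t,d=imaging.capture("top");np.savez("top1.npz",p=t,d=d)
cv2.imwrite("pics/t1.png",cv2.resize(t[190:302,165:365,::-1],None,fx=4,fy=4,interpolation=cv2.INTER_CUBIC))
E
```

```text
t 16.15 r 71.0 crank 4.870 misalign -1.2 F rad -12.2 tan -7.4 z -7.3 q6 109.6 open 17.6 z 0.1463
dx -0.093 dz 0.002 wy 0.030
dx -0.093 dz 0.003 wy 0.030
dx -0.093 dz 0.003 wy 0.030
dx -0.093 dz 0.003 wy 0.030
dx -0.092 dz 0.004 wy 0.030
dx -0.092 dz 0.004 wy 0.030
dx -0.092 dz 0.005 wy 0.030
dx -0.092 dz 0.005 wy 0.030
```

View pics/t1.png

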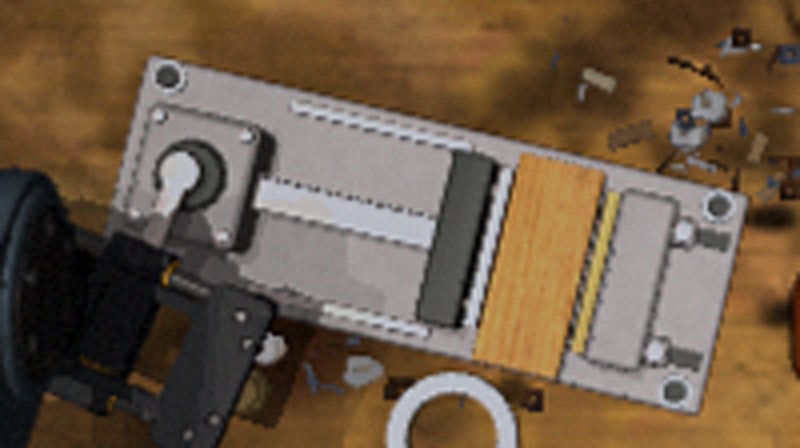

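The top view now shows the plate on the block and the block's right edge at (605,168)–(557,378), just short of the yellow facing at (607,193)–(574,350). I compute the remaining gap.

```bash
python3 - <<'E'
from h import *
o=np.array([.55232552,-.05349457]);y=np.array([.20649595,.97844745])
f=lambda q,h:((crop(*q,h)[:2]-o)@y*1e3).round(1)
print("block far",f((605,168),.042),f((557,378),.042),"facing",f((607,193),.06),f((574,350),.06), "at .042+", f((607,193),.074))
# profile across block->facing in raw images along clamp y through mid
for fn in("top0.npz","top1.npz"):
    p=np.load(fn)["p"].astype(int)
    # line at clamp x=+10mm at z .042, y from -60 to -110 
    x=np.array([y[1],-y[0]])
    out=[]
    for yy in np.arange(-74,-100,-1.):
        acc=[]
        for xx in np.arange(-25,26,2.):
            w=np.r_[o+x*xx*1e-3+y*yy*1e-3,.042];c=T@np.r_[w,1];uv=(K@c[:3])[:2]/c[2]
            acc.append(cv2.remap(p.astype(np.float32),np.float32([[uv[0]]]),np.float32([[uv[1]]]),cv2.INTER_LINEAR)[0,0])
        out.append((int(yy),np.mean(acc,0).astype(int).tolist()))
    print(fn,out)
E
```

```text
block far -88.0 -88.4 facing -92.5 -94.2 at .042+ -93.0
top0.npz [(-74, [173, 126, 67]), (-75, [169, 123, 65]), (-76, [158, 115, 61]), (-77, [132, 96, 55]), (-78, [102, 79, 58]), (-79, [96, 85, 79]), (-80, [119, 113, 113]), (-81, [143, 138, 139]), (-82, [153, 147, 148]), (-83, [154, 147, 148]), (-84, [154, 146, 148]), (-85, [154, 147, 148]), (-86, [154, 147, 148]), (-87, [155, 148, 149]), (-88, [153, 146, 148]), (-89, [148, 141, 143]), (-90, [138, 129, 127]), (-91, [123, 111, 97]), (-92, [130, 113, 77]), (-93, [157, 136, 79]), (-94, [175, 154, 86]), (-95, [176, 155, 86]), (-96, [171, 148, 82]), (-97, [158, 136, 78]), (-98, [129, 112, 74]), (-99, [102, 92, 79])]
top1.npz [(-74, [186, 142, 78]), (-75, [186, 142, 78]), (-76, [186, 141, 77]), (-77, [186, 140, 76]), (-78, [186, 139, 75]), (-79, [186, 137, 74]), (-80, [186, 137, 74]), (-81, [186, 137, 74]), (-82, [185, 138, 74]), (-83, [186, 137, 74]), (-84, [186, 137, 74]), (-85, [184, 135, 72]), (-86, [178, 131, 70]), (-87, [160, 118, 67]), (-88, [124, 93, 62]), (-89, [94, 77, 66]), (-90, [96, 86, 80]), (-91, [110, 99, 81]), (-92, [136, 118, 80]), (-93, [170, 148, 88]), (-94, [188, 166, 95]), (-95, [189, 166, 93]), (-96, [183, 159, 89]), (-97, [169, 146, 85]), (-98, [139, 121, 80]), (-99, [111, 100, 85])]
```

The gap is about 4.5 mm, so seating is near crank ≈ 5.4. I advance to about 5.2 and then go finer.

>>> drive_tool(
  commands=[
    {"dx":-0.093,"dy":0,"dz":0.005,"wx":0,"wy":0.028,"wz":0,"grip":10},
    {"dx":-0.093,"dy":0,"dz":0.005,"wx":0,"wy":0.028,"wz":0,"grip":10},
    {"dx":-0.093,"dy":0,"dz":0.005,"wx":0,"wy":0.028,"wz":0,"grip":10},
    {"dx":-0.093,"dy":0,"dz":0.005,"wx":0,"wy":0.028,"wz":0,"grip":10},
    {"dx":-0.093,"dy":0,"dz":0.005,"wx":0,"wy":0.028,"wz":0,"grip":10},
    {"dx":0,"dy":0,"dz":0,"wx":0,"wy":0,"wz":0,"grip":10},
  ],
)

```text
time_s: 16.95
position: [0.5191, 0.0999, 0.1463]
tcp_rot: [[-0.569, -0.003, 0.823], [-0.823, -0.005, -0.569], [0.006, -1.0, 0.0]]
force: [6.4, -11.1, -4.1]
opening: 0.197
```

```bash
python3 nx.py 2 4 71 .9
```

```text
t 16.95 r 71.2 crank 5.120 misalign 0.6 F rad -11.7 tan -5.4 z -4.1 q6 123.8 open 17.1 z 0.1463
dx -0.062 dz 0.003 wy 0.020
dx -0.062 dz 0.003 wy 0.020
dx -0.062 dz 0.003 wy 0.020
dx -0.062 dz 0.004 wy 0.020
```

>>> drive_tool(
  commands=[
    {"dx":-0.062,"dy":0,"dz":0.003,"wx":0,"wy":0.02,"wz":0,"grip":10},
    {"dx":-0.062,"dy":0,"dz":0.003,"wx":0,"wy":0.02,"wz":0,"grip":10},
    {"dx":-0.062,"dy":0,"dz":0.003,"wx":0,"wy":0.02,"wz":0,"grip":10},
  ],
)

```text
time_s: 17.32
position: [0.5229, 0.105, 0.1463]
tcp_rot: [[-0.644, -0.005, 0.765], [-0.765, -0.006, -0.644], [0.008, -1.0, 0.0]]
force: [4.6, -14.6, -2.6]
opening: 0.197
```

```bash
python3 nx.py
```

```text
t 17.32 r 71.3 crank 5.210 misalign 0.4 F rad -12.9 tan -8.1 z -2.6 q6 129.9 open 17.1 z 0.1463
```

>>> drive_tool(
  commands=[
    {"dx":-0.062,"dy":0,"dz":0.004,"wx":0,"wy":0.02,"wz":0,"grip":10},
    {"dx":-0.062,"dy":0,"dz":0.004,"wx":0,"wy":0.02,"wz":0,"grip":10},
  ],
)

```text
time_s: 17.58
position: [0.526, 0.1084, 0.1462]
tcp_rot: [[-0.69, -0.006, 0.723], [-0.723, -0.007, -0.69], [0.009, -1.0, 0.0]]
force: [4.4, -14.4, -1.4]
opening: 0.2
```

```bash
python3 nx.py 2 4 71 .9
```

```text
t 17.57 r 71.3 crank 5.274 misalign 0.4 F rad -13.1 tan -7.3 z -1.4 q6 133.9 open 17.4 z 0.1462
dx -0.062 dz 0.003 wy 0.020
dx -0.062 dz 0.004 wy 0.020
dx -0.062 dz 0.004 wy 0.020
dx -0.062 dz 0.004 wy 0.020
```

>>> drive_tool(
  commands=[
    {"dx":-0.062,"dy":0,"dz":0.004,"wx":0,"wy":0.015,"wz":0,"grip":10},
    {"dx":-0.062,"dy":0,"dz":0.004,"wx":0,"wy":0.015,"wz":0,"grip":10},
  ],
)

```text
time_s: 17.82
position: [0.5292, 0.1116, 0.1462]
tcp_rot: [[-0.723, -0.007, 0.69], [-0.69, -0.007, -0.723], [0.01, -1.0, -0.0]]
force: [3.9, -15.0, 0.3]
opening: 0.198
```

```bash
python3 nx.py
```

```text
t 17.82 r 71.3 crank 5.337 misalign 1.4 F rad -13.8 tan -7.2 z 0.3 q6 136.9 open 17.3 z 0.1462
```

>>> drive_tool(
  commands=[
    {"dx":-0.062,"dy":0,"dz":0.004,"wx":0,"wy":0.015,"wz":0,"grip":10},
    {"dx":-0.062,"dy":0,"dz":0.004,"wx":0,"wy":0.015,"wz":0,"grip":10},
  ],
)

```text
time_s: 18.08
position: [0.5324, 0.1144, 0.1462]
tcp_rot: [[-0.755, -0.009, 0.656], [-0.656, -0.008, -0.755], [0.012, -1.0, -0.0]]
force: [2.4, -16.6, 2.2]
opening: 0.196
```

```bash
python3 nx.py 2 4 71 .7
```

```text
t 18.07 r 71.4 crank 5.397 misalign 2.1 F rad -14.4 tan -8.5 z 2.2 q6 140.0 open 17.1 z 0.1462
dx -0.062 dz 0.006 wy 0.016
dx -0.062 dz 0.006 wy 0.016
dx -0.062 dz 0.007 wy 0.016
dx -0.062 dz 0.008 wy 0.016
```

>>> drive_tool(
  commands=[
    {"dx":-0.05,"dy":0,"dz":0.01,"wx":0,"wy":0.013,"wz":0,"grip":10},
    {"dx":-0.05,"dy":0,"dz":0.008,"wx":0,"wy":0.013,"wz":0,"grip":10},
  ],
)

```text
time_s: 18.32
position: [0.5349, 0.1162, 0.1461]
tcp_rot: [[-0.781, -0.011, 0.625], [-0.624, -0.008, -0.781], [0.014, -1.0, -0.001]]
force: [-0.2, -16.6, 2.7]
opening: 0.196
```

```bash
python3 nx.py; python3 - <<'E'
from h import *
from rig import imaging
t,d=imaging.capture("top")
np.savez("top2.npz",p=t,d=d);p=t.astype(np.float32)
o=np.array([.55232552,-.05349457]);y=np.array([.20649595,.97844745]);x=np.array([y[1],-y[0]])
for yy in np.arange(-74,-100,-1.):
    acc=[]
    for xx in np.arange(-25,26,2.):
        w=np.r_[o+x*xx*1e-3+y*yy*1e-3,.042,1];c=T@w;uv=(K@c[:3])[:2]/c[2]
        acc.append(cv2.remap(p,np.float32([[uv[0]]]),np.float32([[uv[1]]]),cv2.INTER_LINEAR)[0,0])
    print(int(yy),np.mean(acc,0).astype(int).tolist(),end=";")
E
```

```text
t 18.32 r 71.4 crank 5.440 misalign 2.3 F rad -13.2 tan -10.0 z 2.7 q6 142.5 open 17.1 z 0.1461
-74 [186, 139, 75];-75 [186, 139, 76];-76 [187, 141, 77];-77 [187, 142, 78];-78 [187, 143, 78];-79 [187, 142, 78];-80 [187, 141, 77];-81 [187, 140, 76];-82 [187, 139, 75];-83 [186, 137, 74];-84 [186, 137, 74];-85 [186, 138, 74];-86 [186, 138, 75];-87 [186, 137, 74];-88 [183, 134, 72];-89 [177, 129, 69];-90 [164, 120, 65];-91 [144, 110, 61];-92 [145, 119, 68];-93 [169, 147, 86];-94 [186, 165, 95];-95 [188, 166, 94];-96 [183, 160, 90];-97 [169, 147, 85];-98 [139, 122, 80];-99 [111, 101, 86];
```

Tangential force has risen 7.2 → 8.5 → 10.0 N, and the picture shows the gap closed, so the block seated near 5.36 rad and the jaw is at about 22 N. The target is about 45 N, at crank ≈ 5.53.

>>> drive_tool(
  commands=[
    {"dx":-0.05,"dy":0,"dz":0.008,"wx":0,"wy":0.01,"wz":0,"grip":10},
    {"dx":-0.03,"dy":0,"dz":0.005,"wx":0,"wy":0.01,"wz":0,"grip":10},
  ],
)

```text
time_s: 18.62
position: [0.5368, 0.1176, 0.1461]
tcp_rot: [[-0.8, -0.013, 0.6], [-0.6, -0.008, -0.8], [0.015, -1.0, -0.001]]
force: [-1.0, -16.4, 3.7]
opening: 0.199
```

```bash
python3 nx.py
```

```text
t 18.62 r 71.3 crank 5.474 misalign 2.4 F rad -12.9 tan -10.1 z 3.7 q6 144.5 open 17.3 z 0.1461
```

>>> drive_tool(
  commands=[
    {"dx":-0.05,"dy":0,"dz":0.008,"wx":0,"wy":0.01,"wz":0,"grip":10},
    {"dx":-0.04,"dy":0,"dz":0.006,"wx":0,"wy":0.01,"wz":0,"grip":10},
  ],
)

```text
time_s: 18.88
position: [0.5391, 0.1192, 0.1461]
tcp_rot: [[-0.818, -0.015, 0.575], [-0.575, -0.009, -0.818], [0.017, -1.0, -0.002]]
force: [-2.7, -16.6, 7.3]
opening: 0.2
```

```bash
python3 nx.py
```

```text
t 18.88 r 71.4 crank 5.513 misalign 2.8 F rad -12.6 tan -11.2 z 7.3 q6 146.4 open 17.4 z 0.1461
```

Jaw force is estimated at 40 N from the angle and 35 N from the push, mid-window, so I stop cranking. Next I align the tool with the arm and relax the tangential push.

>>> drive_tool(
  commands=[
    {"dx":0.02,"dy":0,"dz":0.02,"wx":0,"wy":0.03,"wz":0,"grip":10},
    {"dx":0,"dy":0,"dz":0,"wx":0,"wy":0,"wz":0,"grip":10},
  ],
)

```text
time_s: 19.12
position: [0.5392, 0.119, 0.1461]
tcp_rot: [[-0.845, -0.014, 0.535], [-0.535, -0.006, -0.845], [0.015, -1.0, -0.002]]
force: [-1.1, -14.3, 6.4]
opening: 0.199
```

```bash
python3 nx.py
```

```text
t 19.12 r 71.2 crank 5.513 misalign 0.1 F rad -11.5 tan -8.6 z 6.4 q6 149.0 open 17.3 z 0.1461
```

>>> drive_tool(
  commands=[
    {"dx":0.03,"dy":0,"dz":0.03,"wx":0,"wy":0,"wz":0,"grip":10},
    {"dx":0.03,"dy":0,"dz":0.03,"wx":0,"wy":0,"wz":0,"grip":10},
    {"dx":0,"dy":0,"dz":0,"wx":0,"wy":0,"wz":0,"grip":10},
  ],
)

```text
time_s: 19.5
position: [0.5392, 0.1185, 0.1461]
tcp_rot: [[-0.846, -0.012, 0.533], [-0.533, -0.001, -0.846], [0.011, -1.0, -0.005]]
force: [-0.5, -6.7, 5.8]
opening: 0.2
```

```bash
python3 nx.py
```

```text
t 19.50 r 70.8 crank 5.508 misalign -0.3 F rad -5.4 tan -4.0 z 5.8 q6 148.6 open 17.4 z 0.1461
```

>>> drive_tool(
  commands=[
    {"dx":0.03,"dy":0.021,"dz":0.215,"wx":0,"wy":0,"wz":0,"grip":10},
    {"dx":0.01,"dy":0.063,"dz":0.206,"wx":0,"wy":0,"wz":0,"grip":10},
    {"dx":0,"dy":0.102,"dz":0.19,"wx":0,"wy":0,"wz":0,"grip":10},
    {"dx":0,"dy":0,"dz":0,"wx":0,"wy":0,"wz":0,"grip":10},
  ],
)

```text
time_s: 20.0
position: [0.55, 0.1006, 0.1397]
tcp_rot: [[-0.847, -0.013, 0.531], [-0.531, 0.006, -0.847], [0.008, -1.0, -0.012]]
force: [-1.8, 4.8, 14.4]
opening: 0.202
```

```bash
python3 nx.py
```

```text
t 20.00 r 49.9 crank 5.498 misalign -1.0 F rad 5.0 tan 1.1 z 14.4 q6 146.4 open 17.6 z 0.1397
```

>>> drive_tool(
  commands=[
    {"dx":0,"dy":0.11,"dz":0.2,"wx":0,"wy":0,"wz":0,"grip":10},
    {"dx":0,"dy":0.165,"dz":0.16,"wx":0,"wy":0,"wz":0,"grip":10},
    {"dx":0,"dy":0.19,"dz":0.11,"wx":0,"wy":0,"wz":0,"grip":10},
    {"dx":0,"dy":0,"dz":0,"wx":0,"wy":0,"wz":0,"grip":10},
  ],
)

```text
time_s: 20.5
position: [0.5628, 0.0811, 0.1204]
tcp_rot: [[-0.846, -0.007, 0.533], [-0.533, -0.001, -0.846], [0.006, -1.0, -0.003]]
force: [3.3, -6.5, 6.2]
opening: 0.187
```

```bash
python3 nx.py
```

```text
t 20.50 r 26.6 crank 5.501 misalign -0.7 F rad -7.3 tan -0.7 z 6.2 q6 144.8 open 16.3 z 0.1204
```

>>> drive_tool(
  commands=[
    {"dx":0,"dy":0.15,"dz":0,"wx":0,"wy":0,"wz":0,"grip":10},
    {"dx":0,"dy":0.16,"dz":0,"wx":0,"wy":0,"wz":0,"grip":10},
    {"dx":0,"dy":0.16,"dz":-0.01,"wx":0,"wy":0,"wz":0,"grip":10},
    {"dx":0,"dy":0,"dz":0,"wx":0,"wy":0,"wz":0,"grip":10},
  ],
)

```text
time_s: 21.0
position: [0.5673, 0.0758, 0.1036]
tcp_rot: [[-0.844, 0.004, 0.536], [-0.536, -0.01, -0.844], [0.002, -1.0, 0.01]]
force: [6.8, -24.8, 10.9]
opening: 0.19
```

```bash
python3 nx.py
```

```text
t 21.00 r 19.7 crank 5.549 misalign 2.3 F rad -24.9 tan -6.6 z 10.9 q6 144.8 open 16.6 z 0.1036
```

The handle is almost flat (TCP z 0.1036). I release gently and check from above.

>>> drive_tool(
  commands=[
    {"dx":0,"dy":0,"dz":0.05,"wx":0,"wy":0,"wz":0,"grip":30},
    {"dx":0,"dy":0,"dz":0,"wx":0,"wy":0,"wz":0,"grip":40},
    {"dx":0,"dy":0,"dz":0,"wx":0,"wy":0,"wz":0,"grip":50},
    {"dx":0,"dy":0,"dz":0,"wx":0,"wy":0,"wz":0,"grip":50},
    {"dx":0,"dy":-0.6,"dz":0,"wx":0,"wy":0,"wz":0,"grip":50},
    {"dx":0,"dy":-0.6,"dz":0,"wx":0,"wy":0,"wz":0,"grip":50},
    {"dx":0,"dy":-0.6,"dz":0.5,"wx":0,"wy":0,"wz":0,"grip":50},
    {"dx":0,"dy":-0.6,"dz":0,"wx":0,"wy":0,"wz":0,"grip":50},
  ],
)

```text
time_s: 22.0
position: [0.5717, 0.0642, 0.1961]
tcp_rot: [[-0.847, -0.016, 0.532], [-0.532, 0.002, -0.847], [0.013, -1.0, -0.01]]
force: [0.5, 0.0, -0.7]
opening: 0.575
```

```bash
python3 - <<'E'
from h import *
from rig import bot,imaging
s=bot.read_state();print({k:np.round(s[k],4).tolist() for k in("time_s","position","tcp_rot","force","opening")})
c=imaging.get_calibration("wrist");p,d=imaging.capture("wrist");K,T=c["mtx"],c["world_to_cam"];Ti=np.linalg.inv(T)
np.savez("w5.npz",p=p,d=d,K=K,T=T)
cv2.imwrite("pics/w5.png",p[:,:,::-1])
v,u=np.mgrid[0:480,0:640]
P=(np.stack([(u-K[0,2])/K[0,0]*d,(v-K[1,2])/K[1,1]*d,d,np.ones_like(d)],-1)@Ti.T)[...,:3]
m=(p.max(-1)<60)&(d>0)&(P[...,2]>.09)&(P[...,2]<.145)&(np.hypot(P[...,0]-.5772,P[...,1]-.0588)<.075)
q=P[m];print(m.sum());c0=q.mean(0);a=np.linalg.svd(q[:,:2]-c0[:2],full_matrices=False)[2][0];t=(q[:,:2]-[.5772,.0588])@a
for lo in np.arange(-.06,.06,.006):
    k=(t>=lo)&(t<lo+.006)
    if k.sum()>5:print(round(lo*1e3),k.sum(),"top z",np.percentile(q[k,2],[50,85]).round(4),"xy",q[k,:2].mean(0).round(4))
print("axis deg",np.degrees(np.arctan2(a[1],a[0])))
E
```

```text
{'time_s': 22.0, 'position': [0.5717, 0.0642, 0.1961], 'tcp_rot': [[-0.8465, -0.0163, 0.5321], [-0.5322, 0.0021, -0.8466], [0.0127, -0.9999, -0.0104]], 'force': [0.5213, 0.0383, -0.6971], 'opening': 0.5753}
917
0 77 top z [0.1194 0.1213] xy [0.5752 0.0636]
6 269 top z [0.1258 0.1278] xy [0.5731 0.0666]
12 181 top z [0.1265 0.1278] xy [0.5696 0.0717]
18 173 top z [0.124  0.1257] xy [0.566  0.0766]
24 160 top z [0.122  0.1235] xy [0.563  0.0818]
30 57 top z [0.1198 0.1214] xy [0.5599 0.0848]
axis deg 124.56516965134578
```

View pics/w5.png

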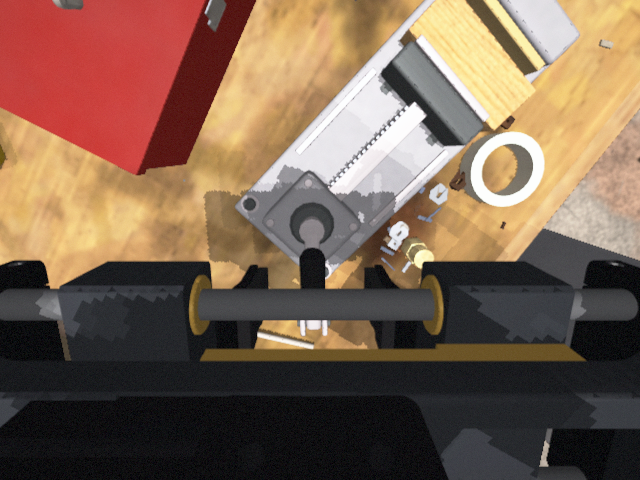

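The handle still rises about 20° toward the axis (top surface 0.120 → 0.127, where flat would be 0.108); the pads slipped. The block sits against the facing, and the tape roll and fitting stand untouched. I'll press the handle down vertically with closed fingers near r ≈ 15 mm.

>>> drive_tool(
  commands=[
    {"dx":-0.055,"dy":0,"dz":-0.167,"wx":0,"wy":0,"wz":0,"grip":0},
    {"dx":0,"dy":0,"dz":0,"wx":0,"wy":0,"wz":0,"grip":0},
    {"dx":0,"dy":0,"dz":0,"wx":0,"wy":0,"wz":0,"grip":0},
    {"dx":0,"dy":0,"dz":0,"wx":0,"wy":0,"wz":0,"grip":0},
    {"dx":0,"dy":0,"dz":0,"wx":0,"wy":0,"wz":0,"grip":0},
    {"dx":0,"dy":0.5,"dz":0,"wx":0,"wy":0,"wz":0,"grip":0},
    {"dx":0,"dy":0.5,"dz":0,"wx":0,"wy":0,"wz":0,"grip":0},
  ],
)

```text
time_s: 22.92
position: [0.569, 0.0714, 0.1554]
tcp_rot: [[-0.846, -0.016, 0.532], [-0.532, 0.002, -0.847], [0.012, -1.0, -0.01]]
force: [0.8, -0.0, -0.5]
opening: 0.006
```

>>> drive_tool(
  commands=[
    {"dx":0,"dy":0.2,"dz":0,"wx":0,"wy":0,"wz":0,"grip":0},
    {"dx":0,"dy":0.2,"dz":0,"wx":0,"wy":0,"wz":0,"grip":0},
    {"dx":0,"dy":0.1,"dz":0,"wx":0,"wy":0,"wz":0,"grip":0},
    {"dx":0,"dy":0,"dz":0,"wx":0,"wy":0,"wz":0,"grip":0},
  ],
)

```text
time_s: 23.42
position: [0.5684, 0.0717, 0.1356]
tcp_rot: [[-0.846, -0.017, 0.532], [-0.532, 0.003, -0.847], [0.013, -1.0, -0.011]]
force: [0.0, -0.2, 0.3]
opening: 0.001
```

>>> drive_tool(
  commands=[
    {"dx":0,"dy":0.06,"dz":0,"wx":0,"wy":0,"wz":0,"grip":0},
    {"dx":0,"dy":0.06,"dz":0,"wx":0,"wy":0,"wz":0,"grip":0},
    {"dx":0,"dy":0,"dz":0,"wx":0,"wy":0,"wz":0,"grip":0},
  ],
)

```text
time_s: 23.8
position: [0.5683, 0.0716, 0.1307]
tcp_rot: [[-0.846, -0.017, 0.532], [-0.532, 0.002, -0.846], [0.013, -1.0, -0.011]]
force: [1.0, -1.1, 1.6]
opening: 0.005
```

```bash
cat > hz.py <<'E'
from h import *
from rig import bot,imaging
s=bot.read_state();print({k:np.round(s[k],4).tolist() for k in("time_s","position","force","moment")})
c=imaging.get_calibration("wrist");p,d=imaging.capture("wrist");K,T=c["mtx"],c["world_to_cam"];Ti=np.linalg.inv(T)
v,u=np.mgrid[0:480,0:640]
P=(np.stack([(u-K[0,2])/K[0,0]*d,(v-K[1,2])/K[1,1]*d,d,np.ones_like(d)],-1)@Ti.T)[...,:3]
m=(p.max(-1)<60)&(d>0)&(P[...,2]>.09)&(P[...,2]<.145)&(np.hypot(P[...,0]-.5772,P[...,1]-.0588)<.075)
a=np.array([-.567,.8235]);L=(P[...,:2]-[.5772,.0588])
m&=abs(L@np.array([.8235,.567]))<.01
q=P[m];t=L[m]@a
for lo in np.arange(-.03,.075,.006):
    k=(t>=lo)&(t<lo+.006)
    if k.sum()>5:print(round(lo*1e3),k.sum(),"top z",np.percentile(q[k,2],[50,85]).round(4),"xy",q[k,:2].mean(0).round(4))
E
python3 hz.py
```

```text
{'time_s': 23.8, 'position': [0.5683, 0.0716, 0.1307], 'force': [1.0482, -1.056, 1.5828], 'moment': [-0.0054, -0.1563, -0.0287]}
0 1058 top z [0.1163 0.1308] xy [0.5752 0.0622]
18 8 top z [0.1324 0.1328] xy [0.5649 0.0784]
36 12 top z [0.1078 0.1084] xy [0.5558 0.0924]
42 20 top z [0.1078 0.1083] xy [0.5531 0.0966]
48 16 top z [0.107  0.1079] xy [0.5499 0.1017]
```

The sleeve top now reads 0.107–0.108 along its length, which is flat. I press slightly to confirm the stop, then lift off and check.

>>> drive_tool(
  commands=[
    {"dx":0,"dy":0.06,"dz":0,"wx":0,"wy":0,"wz":0,"grip":0},
    {"dx":0,"dy":0.05,"dz":0,"wx":0,"wy":0,"wz":0,"grip":0},
    {"dx":0,"dy":0,"dz":0,"wx":0,"wy":0,"wz":0,"grip":0},
  ],
)

```text
time_s: 24.22
position: [0.5695, 0.072, 0.1284]
tcp_rot: [[-0.847, -0.013, 0.532], [-0.532, 0.003, -0.847], [0.01, -1.0, -0.01]]
force: [-0.3, 1.2, 12.2]
opening: 0.005
```

Firm stop at 12 N. Lifting off and moving clear.

>>> drive_tool(
  commands=[
    {"dx":0,"dy":-0.3,"dz":0,"wx":0,"wy":0,"wz":0,"grip":0},
    {"dx":0,"dy":-0.8,"dz":0,"wx":0,"wy":0,"wz":0,"grip":0},
    {"dx":0,"dy":-0.8,"dz":0,"wx":0,"wy":0,"wz":0,"grip":0},
    {"dx":0,"dy":-0.8,"dz":-0.5,"wx":0,"wy":0,"wz":0,"grip":0},
    {"dx":0,"dy":0,"dz":-0.8,"wx":0,"wy":0,"wz":0,"grip":0},
    {"dx":0,"dy":0,"dz":0,"wx":0,"wy":0,"wz":0,"grip":0},
  ],
)

```text
time_s: 24.98
position: [0.5403, 0.1169, 0.2351]
tcp_rot: [[-0.845, -0.019, 0.534], [-0.535, 0.003, -0.845], [0.015, -1.0, -0.012]]
force: [0.4, -0.1, -0.3]
opening: 0.002
```

```bash
python3 hz.py; python3 - <<'E'
from h import *
from rig import imaging
t,d=imaging.capture("top");np.savez("top3.npz",p=t,d=d)
cv2.imwrite("pics/t3.png",cv2.resize(t[190:302,165:365,::-1],None,fx=4,fy=4,interpolation=cv2.INTER_CUBIC))
# bystander displacement vs the start
a=z["p"].astype(int)
for n,r in(("roll",(280,302,260,298)),("tape",(250,292,360,402)),("fitting",(280,295,217,235))):
    y0,y1,x0,x1=r;print(n,np.abs(a[y0:y1,x0:x1]-t[y0:y1,x0:x1].astype(int)).mean().round(1))
# jaw body front/back edge vs clamp y at z .06
p=t.astype(np.float32)
o=np.array([.55232552,-.05349457]);y=np.array([.20649595,.97844745]);x=np.array([y[1],-y[0]])
def prof(p,h,rng):
    for yy in rng:
        acc=[]
        for xx in np.arange(-25,26,2.):
            w=np.r_[o+x*xx*1e-3+y*yy*1e-3,h,1];c=T@w;uv=(K@c[:3])[:2]/c[2]
            acc.append(cv2.remap(p,np.float32([[uv[0]]]),np.float32([[uv[1]]]),cv2.INTER_LINEAR)[0,0])
        print(int(yy),int(np.mean(acc)),end="; ")
    print()
prof(z["p"].astype(np.float32),.059,range(20,-14,-1));prof(np.load("top2.npz")["p"].astype(np.float32),.059,range(-16,-60,-1));prof(p,.059,range(-16,-60,-1))
E
```

```text
{'time_s': 24.975, 'position': [0.5403, 0.1169, 0.2351], 'force': [0.3605, -0.0505, -0.2585], 'moment': [0.0804, 0.0124, -0.0259]}
0 79 top z [0.1057 0.107 ] xy [0.5758 0.0633]
6 164 top z [0.1065 0.1077] xy [0.5731 0.067 ]
12 155 top z [0.1063 0.1075] xy [0.5695 0.0717]
18 152 top z [0.1064 0.1079] xy [0.5664 0.0768]
24 153 top z [0.1065 0.1077] xy [0.5633 0.082 ]
30 153 top z [0.1064 0.1076] xy [0.5596 0.0868]
36 150 top z [0.1065 0.1078] xy [0.5566 0.092 ]
42 149 top z [0.1063 0.1077] xy [0.5529 0.0967]
48 123 top z [0.106  0.1074] xy [0.5498 0.1017]
roll 8.5
tape 7.8
fitting 9.1
20 66; 19 67; 18 67; 17 68; 16 69; 15 70; 14 71; 13 72; 12 73; 11 74; 10 75; 9 76; 8 77; 7 76; 6 72; 5 61; 4 45; 3 26; 2 13; 1 22; 0 52; -1 96; -2 144; -3 176; -4 183; -5 178; -6 163; -7 121; -8 62; -9 30; -10 32; -11 48; -12 72; -13 100; 
-16 97; -17 66; -18 62; -19 69; -20 74; -21 76; -22 76; -23 77; -24 77; -25 78; -26 79; -27 80; -28 81; -29 81; -30 82; -31 83; -32 84; -33 84; -34 81; -35 73; -36 57; -37 35; -38 21; -39 32; -40 70; -41 121; -42 170; -43 193; -44 194; -45 185; -46 162; -47 114; -48 76; -49 84; -50 115; -51 132; -52 133; -53 131; -54 131; -55 133; -56 134; -57 133; -58 131; -59 129; 
-16 120; -17 82; -18 62; -19 65; -20 73; -21 75; -22 76; -23 76; -24 77; -25 78; -26 79; -27 80; -28 81; -29 81; -30 82; -31 83; -32 84; -33 84; -34 83; -35 79; -36 66; -37 46; -38 30; -39 36; -40 69; -41 119; -42 169; -43 194; -44 195; -45 187; -46 164; -47 116; -48 77; -49 84; -50 115; -51 133; -52 134; -53 131; -54 131; -55 133; -56 134; -57 133; -58 131; -59 130;
```

View pics/t3.png

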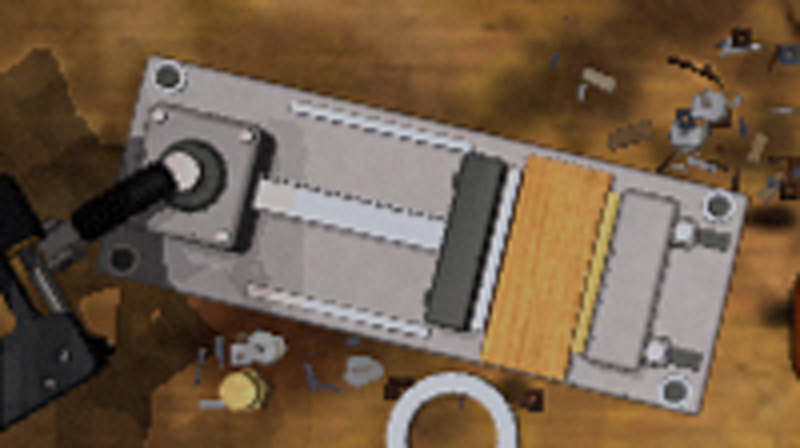

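The handle is flat (top z 0.1065 all along) and free of the gripper. The block is tight between the plate and the facing. The plate is compressed about 1.2 mm relative to the jaw body, so ≈ 38 N. That agrees with the force and angle estimates. The roll and fitting look unmoved.

```bash
python3 -c "
from rig import workorder;print(workorder.hand_in())"
```

```text
the job is handed in; nothing more can be done
None
```

The pine block is clamped at an estimated 35–40 N, the handle is folded back flat, and the job was handed in at about 25 s of the 72 s allowed.

I swung the handle up to its stop, re-gripped with a half turn for wrist room, and cranked clockwise from about 0.37 to 5.5 rad. After folding and releasing the handle, I moved the gripper clear.

**Clamp force:** three estimates agree. The push at the handle gives about 35 N, the crank angle past seating about 40 N, and the pressure plate's compression in the top image about 38 N (1.2 mm). None of these measures the jaw force directly.

**Handle:** it is flat, with its top at z ≈ 0.1065 m all along, and it met a firm stop at 12 N. The first fold did not hold: the pads slipped and left the handle about 20° up. I then pressed it down from above with closed fingers.

**Upright check:** before cranking, depth readings put the handle within about 2° of upright, and the pads slid past at constant force, so it was against its stop. One view leaned slightly outward and the other slightly inward.

**Bystanders:** in the last top image the tape roll and brass fitting look unmoved. The tape measure was mostly outside that view. A crude pixel comparison with the first picture showed small differences for all three; I took these as lighting and noise but did not confirm it.

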